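# Press the snap-in bearing caps into the roll-mill housings

## Task

Fit every bearing cap lying on the bench into the housing with the foot of the same colour: lay it in the bore, then press it straight down with the hand pusher until it snaps fully home, never pressing it in with the gripper itself. A housing that gets a cap must first lose its white dust cover, if it has one, to the grey bin; a housing for which no cap is there keeps its cover on. When all is done, stand the pusher upright on its orange pad again, and leave the bottle, wrench and beaker alone.

Things in the scene. Friction and masses are not known exactly. Their poses are not given: they have to be found in the camera images.
- cap_blue: blue snap-in bearing cap, loose, round, 80 g, may be absent. Origin: centre of underside, z up. From the bottom: black spigot 44 mm dia x 6, blue flange 60 dia x 8, grip hub 42 dia x 40 with flat top (54 mm above origin). Starts upright on the bench. Pressed down on the hub with the pusher, about 12 to 20 N, a laid-in cap snaps home.
- cap_red: red snap-in bearing cap, loose, round, 80 g, may be absent. Origin: centre of underside, z up. From the bottom: black spigot 44 mm dia x 6, red flange 60 dia x 8, grip hub 42 dia x 40 with flat top (54 mm above origin). Starts upright on the bench. Pressed down on the hub with the pusher, about 12 to 20 N, a laid-in cap snaps home.
- cap_yellow: yellow snap-in bearing cap, loose, round, 80 g, may be absent. Origin: centre of underside, z up. From the bottom: black spigot 44 mm dia x 6, yellow flange 60 dia x 8, grip hub 42 dia x 40 with flat top (54 mm above origin). Starts upright on the bench. Pressed down on the hub with the pusher, about 12 to 20 N, a laid-in cap snaps home.
- cap_green: green snap-in bearing cap, loose, round, 80 g, may be absent. Origin: centre of underside, z up. From the bottom: black spigot 44 mm dia x 6, green flange 60 dia x 8, grip hub 42 dia x 40 with flat top (54 mm above origin). Starts upright on the bench. Pressed down on the hub with the pusher, about 12 to 20 N, a laid-in cap snaps home.
- housing_blue: bearing housing with blue foot, fixed. Origin: centre of underside, z up. Foot 104 mm dia x 8; dark round body 83 dia, rim at 50 mm. Bore 72 dia at the rim, narrowing to 62 at 9 mm depth; floor at 8 mm. Four sprung balls in the bore: a cap laid in centred rests on them, its origin 30 mm above the housing's; snapped home it sits on the floor, origin 8 mm above (hub top 62 mm), held by the balls.
- housing_red: bearing housing with red foot, fixed. Origin: centre of underside, z up. Foot 104 mm dia x 8; dark round body 83 dia, rim at 50 mm. Bore 72 dia at the rim, narrowing to 62 at 9 mm depth; floor at 8 mm. Four sprung balls in the bore: a cap laid in centred rests on them, its origin 30 mm above the housing's; snapped home it sits on the floor, origin 8 mm above (hub top 62 mm), held by the balls.
- housing_yellow: bearing housing with yellow foot, fixed. Origin: centre of underside, z up. Foot 104 mm dia x 8; dark round body 83 dia, rim at 50 mm. Bore 72 dia at the rim, narrowing to 62 at 9 mm depth; floor at 8 mm. Four sprung balls in the bore: a cap laid in centred rests on them, its origin 30 mm above the housing's; snapped home it sits on the floor, origin 8 mm above (hub top 62 mm), held by the balls.
- housing_green: bearing housing with green foot, fixed. Origin: centre of underside, z up. Foot 104 mm dia x 8; dark round body 83 dia, rim at 50 mm. Bore 72 dia at the rim, narrowing to 62 at 9 mm depth; floor at 8 mm. Four sprung balls in the bore: a cap laid in centred rests on them, its origin 30 mm above the housing's; snapped home it sits on the floor, origin 8 mm above (hub top 62 mm), held by the balls.
- cover_blue: white dust cover of the blue housing, loose, 60 g, may be absent (housing then open). Origin: centre of underside, z up. Spigot 44 mm dia x 6, disc 76 dia x 5, grey grip knob 24 dia x 28 (top 39 mm above origin). Starts on its housing, spigot loose in the bore, origin 44 mm above the housing's; lifts straight off.
- cover_red: white dust cover of the red housing, loose, 60 g, may be absent (housing then open). Origin: centre of underside, z up. Spigot 44 mm dia x 6, disc 76 dia x 5, grey grip knob 24 dia x 28 (top 39 mm above origin). Starts on its housing, spigot loose in the bore, origin 44 mm above the housing's; lifts straight off.
- cover_yellow: white dust cover of the yellow housing, loose, 60 g, may be absent (housing then open). Origin: centre of underside, z up. Spigot 44 mm dia x 6, disc 76 dia x 5, grey grip knob 24 dia x 28 (top 39 mm above origin). Starts on its housing, spigot loose in the bore, origin 44 mm above the housing's; lifts straight off.
- cover_green: white dust cover of the green housing, loose, 60 g, may be absent (housing then open). Origin: centre of underside, z up. Spigot 44 mm dia x 6, disc 76 dia x 5, grey grip knob 24 dia x 28 (top 39 mm above origin). Starts on its housing, spigot loose in the bore, origin 44 mm above the housing's; lifts straight off.
- bin: grey open bin, fixed, 270 x 110 mm outside (its x and y), walls 4 mm thick and 30 mm high, floor 4 mm. Origin: centre of its underside. Holds three covers in a row along x, 80 mm apart.
- pad: flat orange round pad, fixed, 100 mm dia, 4 mm thick: the pusher's place. Origin: centre of its underside.
- pusher: hand pusher, loose, 220 g, standing upright on the orange pad. Origin: centre of the foot's underside, z up the axis. Black rubber foot 50 mm dia x 12 mm, stem 18 mm dia up to 52 mm, aluminium handle 26 mm dia from 52 to 120 mm. Round: yaw does not matter.
- bottle: bystander: white plastic bottle, 64 mm dia, 170 mm tall, upright, origin under its centre
- wrench: bystander: steel wrench lying flat beyond the housings, origin at its middle
- beaker: bystander: glass beaker, 70 mm dia, 90 mm tall, upright, origin under its centre
Mind the look-alikes: they are no part of the job. What is shaped like the pusher but brown or yellow is not meant.

How it is judged:
By the outcome, as a careful person would: the job done as asked, in the order asked, and still so for the second after the job is handed in, with the robot touching nothing.
Of cap_blue, cap_red, cap_yellow, cap_green only 3 to 4 are there at a start; the rules pass over those that are not, and their reading is None.
Of cover_blue, cover_red, cover_yellow, cover_green only 2 to 3 are there at a start; the rules pass over those that are not, and their reading is None.
At some moment in a run one of cap_blue, cap_red, cap_yellow, cap_green may be knocked a few centimetres aside while the robot is not near it.
It also fails if it takes over 210 s, if anything falls off the work surface, if the arm or the gripper's body presses on something with over 40 N, if the wrist force passes 120 N, or if a joint passes its speed limit or range.

## Robot

A 7-joint arm with a two-finger parallel gripper is mounted at the origin on the work surface. World frame = base frame: x ahead of the robot, y to its left, z up, the work surface at z = 0. Lengths are in m, angles in rad, forces in N, time in s.
With the tool pointing down it reaches from about 0.35 to 0.9 m from the base axis. Payload 8.1 kg.
Tool frame: the origin (TCP) lies where the fingers leave the gripper's body, on its centre line; the fingertips stand 66 mm ahead of it and the grasp point (between the pads) lies 47 mm ahead of it (arm.tip_reach is the distance from the TCP to the fingertips, in m); z points along the fingers, y is the direction in which the jaws open and shut (so a half turn about z gives the same grasp; the last joint's range is limited). The gripper opens to 92 mm and grips with 3 to 60 N. Pads are 19 mm wide; open, the fingers measure 130 mm over their backs; the gripper's body (75 mm by 190 mm) begins 47 mm behind the grasp point.
Start: joints at [-1.389, 0.434, 0.025, 1.573, -0.012, 1.134, -0.075], TCP at [0.176, 0.6, 0.292] pointing down, gripper open.
Joint ranges: [-2.62, 2.62], [-0.44, 2.09], [-1.27, 1.32], [0.08, 2.57], [-1.32, 4.46], [0.12, 2], [-2.74, 2.74]. Speed limits (rad/s): [2.22, 2.22, 3.01, 3.01, 3.14, 3.14, 3.14].

## Interface

Orientations are given as a rotation vector (axis times angle).
In Python, from cell import arm gives the robot as it stands.
- The arm moves only by the tool carry_out, never from a script. Its argument "plan" is a list of rows, each a list of 5 numbers: the shift along the world's x, y, z in cm, then the turn about the world's z in rad, then the finger opening in cm, from 0 to 9.18. In form: [[tx, ty, tz, spin, fingers], ...]. A call has 1 to 20 rows; each row is the pose to reach, as a shift and turn from the pose measured when the call began; what a row does not reach only later rows make up. A row lasts 1/10 s, in which the tool goes at most 50 mm and 8.59 degrees, less where a joint would pass 70% of its speed; a pose out of reach is approached as far as the arm can. A call with a gripper value outside its range is refused whole. The fingers move at their own pace and stop on an object; "squeeze" is the grip in N (left out, the last holds). Time passes only in rows, so rows that repeat a pose let the fingers close. It gives the time, the measured TCP pose, the force and the opening at its end, in the units of the state.
- arm.observe(): the state, without advancing time (a new reading comes with each control period).
- arm.get_image(name): name is "scene" or "top" or "wrist"; returns (picture, depth): 420x560x3 uint8, red, green, blue; 420x560 float32, m along the optical axis (not along the pixel's ray), 0 where there is no reading.
- arm.get_calibration(name): a dict with "intrinsics" (3x3 intrinsics, pixels), "rvec" (rotation vector, rad) and "tvec" (3), from world to camera coordinates, as OpenCV has them; the wrist camera has in their place "tool_from_camera" (4x4, takes a point from camera to tool coordinates, whose origin is the TCP and whose axes are the flange's). Camera axes: x right, y down, z forward; pixel columns grow to the right and rows downward; lengths in m; the calibration is good to about 2 mm. A picture is of the moment at which its call begins: read the wrist's pose just before it. get_calibration takes no time and is no camera call.
- arm.sign_off(): hands the job in, once; it reports no verdict.
The state is a dict: "clock": time; "joints": joint angles; "dq": joint speeds; "joint_efforts": joint torques, N m; "position": TCP position; "ee_rot": TCP orientation; "force": force on the tool from outside, world axes, zero at the start; "ft_torque": the same for the moment, N m; "width": opening from 0.0 (shut) to 1.0 (fully open).
Only numpy, scipy, OpenCV 4.12 (cv2) and the standard library are available. Lean on these libraries where they do the work, as an engineer would, in place of code of your own. Each camera call takes 0.05 s, during which the arm holds its last target. There are 200 camera calls.

## Working session

There is one attempt and no reset: what is moved stays moved. The work goes in short steps, Python scripts to look and compute and a tool call to move; the robot and the scene stay as the last step left them, time stands still between calls to the robot, and variables do not carry over. Pictures are saved under pics/ and viewed, about 12 in all and at most 16, crops included, and the job is handed in when it is done.

Besides the shell and the picture viewer there is one more tool, called after "Emit:" by a JSON object that holds its "method" and its "body", one argument or row to a line. carry_out: Moves the arm, as the interface text tells. Its arguments: {"type":"object","properties":{"plan":{"type":"array"},"squeeze":{"type":"number"}},"required":["plan"]}

```bash
mkdir -p pics
cat > h.py <<'E'
import numpy as np, cv2
from cell import arm
def look(name,fn,crop=None,scale=1):
    s=arm.observe(); im,d=arm.get_image(name)
    np.savez('pics/'+fn+'.npz',im=im,d=d,p=s['position'],r=s['ee_rot'])
    v=im[...,::-1]
    if crop: v=v[crop[1]:crop[3],crop[0]:crop[2]]
    cv2.imwrite('pics/'+fn+'.png',cv2.resize(v,None,fx=scale,fy=scale,interpolation=cv2.INTER_CUBIC))
    return im,d,s
def cloud(name,fn):
    z=np.load('pics/'+fn+'.npz'); d=z['d']; c=arm.get_calibration(name); K=np.array(c['intrinsics'])
    v,u=np.mgrid[:d.shape[0],:d.shape[1]]
    P=np.stack([(u-K[0,2])/K[0,0]*d,(v-K[1,2])/K[1,1]*d,d],-1)
    if 'rvec' in c:
        R=cv2.Rodrigues(np.array(c['rvec'],float))[0]; W=(P-np.array(c['tvec']).ravel())@R
    else:
        T=np.array(c['tool_from_camera']); R=cv2.Rodrigues(z['r'])[0]
        W=(P@T[:3,:3].T+T[:3,3])@R.T+z['p']
    W[d==0]=np.nan
    return z['im'],W
E
python3 - <<'E'
from h import *
print(arm.observe())
look('top','t0',scale=1.4); look('scene','s0',scale=1.4)
im,W=cloud('top','t0')
for v in range(0,420,60): print([tuple(np.round(W[v,u],2)) for u in range(0,560,110)])
E
```

```text
{'clock': 0.0, 'joints': array([-1.38865568,  0.43524224,  0.02496272,  1.57409275, -0.0115822 ,
        1.13395309, -0.07509122]), 'dq': array([ 0.00036063,  0.00227158, -0.00133734, -0.00252726, -0.00039647,
       -0.00112259, -0.00014821]), 'joint_efforts': array([ 5.04567215e-04, -6.67849731e+01,  9.84667428e-01, -3.14452851e+01,
       -6.05703495e-02,  4.31247451e-02,  1.77959864e-04]), 'position': array([0.17550151, 0.5994434 , 0.29143447]), 'ee_rot': array([-4.45819084e-01, -3.10973026e+00,  2.43365486e-03]), 'force': array([-0.29134072,  0.25287912, -0.735145  ]), 'ft_torque': array([-0.0236691 , -0.00107456, -0.0063823 ]), 'width': 0.9981054950610933}
[(np.float64(1.76), np.float64(1.49), np.float64(-0.76)), (np.float64(1.75), np.float64(0.93), np.float64(-0.76)), (np.float64(1.74), np.float64(0.36), np.float64(-0.76)), (np.float64(1.73), np.float64(-0.2), np.float64(-0.75)), (np.float64(1.72), np.float64(-0.75), np.float64(-0.75)), (np.float64(1.72), np.float64(-1.31), np.float64(-0.76))]
[(np.float64(1.44), np.float64(1.49), np.float64(-0.76)), (np.float64(1.43), np.floa
[... 1248 characters left out ...]
0.84), np.float64(0.01))]
[(np.float64(0.29), np.float64(1.16), np.float64(-0.27)), (np.float64(0.31), np.float64(0.63), np.float64(-0.0)), (np.float64(0.31), np.float64(0.26), np.float64(-0.0)), (np.float64(0.31), np.float64(-0.11), np.float64(0.0)), (np.float64(0.3), np.float64(-0.47), np.float64(0.0)), (np.float64(0.3), np.float64(-0.83), np.float64(0.0))]
[(np.float64(0.06), np.float64(1.15), np.float64(-0.27)), (np.float64(0.19), np.float64(0.51), np.float64(0.32)), (np.float64(0.11), np.float64(0.26), np.float64(-0.0)), (np.float64(0.11), np.float64(-0.1), np.float64(-0.0)), (np.float64(0.11), np.float64(-0.47), np.float64(-0.0)), (np.float64(0.11), np.float64(-0.82), np.float64(0.0))]
```

View pics/t0.png

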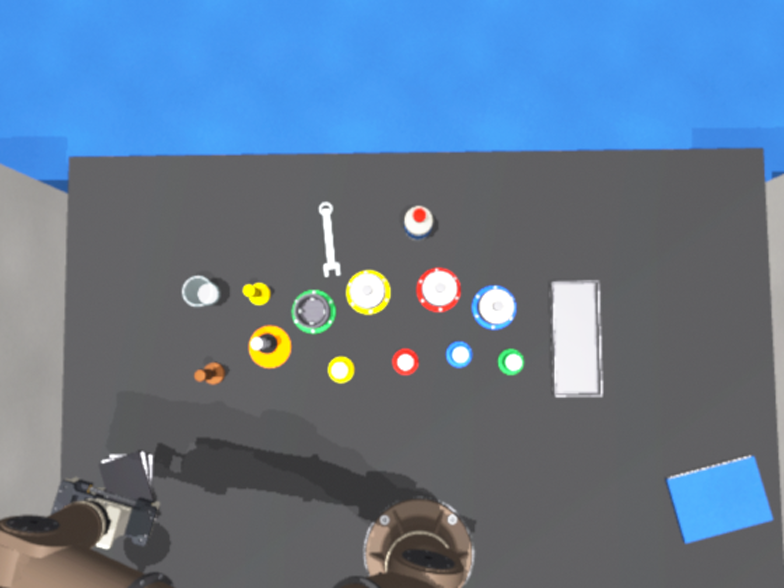

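View pics/s0.png

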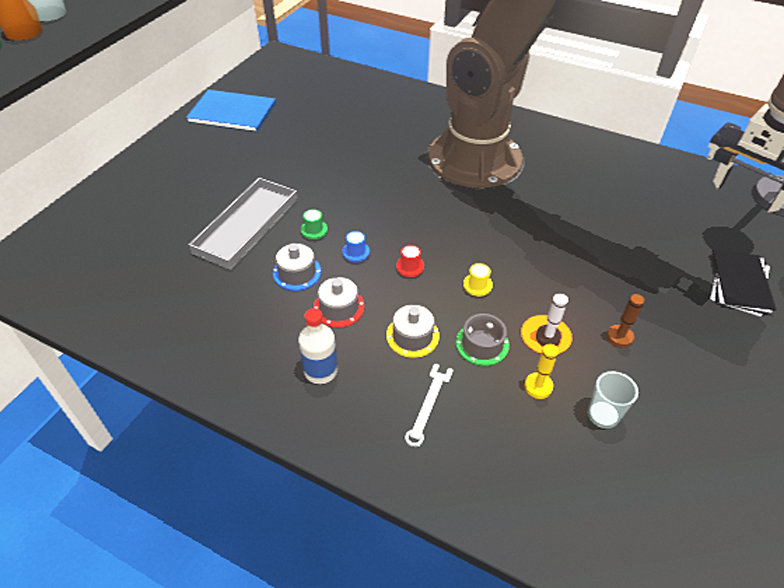

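Run:
```python
from h import *
im,W=cloud('top','t0')
ob=dict(capY=(341,369,.044,.07,.03),capR=(405,361,.044,.07,.03),capB=(460,354,.044,.07,.03),capG=(511,361,.044,.07,.03),
hY=(368,291,.045,.066,.05),hR=(439,288,.045,.066,.05),hB=(495,306,.045,.066,.05),hG=(314,311,.04,.06,.05),
kY=(368,291,.07,.1,.05),kR=(439,288,.07,.1,.05),kB=(495,306,.07,.1,.05),
fY=(368,291,.004,.02,.06),fR=(439,288,.004,.02,.06),fB=(495,306,.004,.02,.06),fG=(314,311,.004,.02,.06),
pus=(262,343,.105,.14,.05),pad=(270,347,.002,.016,.06),bin=(577,338,.015,.05,.16),binall=(577,338,.002,.05,.16),brown=(205,374,.105,.14,.05),yel=(250,291,.105,.14,.05))
F=W.reshape(-1,3)
for k,(u,v,a,b,r) in ob.items():
    c=W[int(v/1.4)-2:int(v/1.4)+3,int(u/1.4)-2:int(u/1.4)+3].reshape(-1,3); c=np.nanmedian(c,0)
    m=(F[:,2]>a)&(F[:,2]<b)&(np.hypot(F[:,0]-c[0],F[:,1]-c[1])<r); P=F[m]
    ctr,rad=cv2.minEnclosingCircle((P[:,:2]).astype(np.float32)*1000) if len(P)>2 else ((0,0),0)
    print(k,len(P),'mean',np.round(P.mean(0)*1000,1),'circ',np.round(ctr,1),round(rad,1), 'bb',np.round(P.min(0)[:2]*1000),np.round(P.max(0)[:2]*1000))
print(arm.get_calibration('wrist')); print(arm.tip_reach)
```

```text
capY 131 mean [431.2 180.3  55.4] circ [431.2 180.3] 20.6 bb [411. 160.] [450. 199.]
capR 130 mean [448.   28.4  55.1] circ [448.   27.7] 20.6 bb [429.   8.] [467.  47.]
capB 128 mean [464.4 -98.8  55.8] circ [464.7 -98.8] 20.7 bb [ 447. -119.] [482. -79.]
capG 137 mean [ 445.9 -220.7   54.8] circ [ 445.7 -220.8] 21.0 bb [ 426. -241.] [ 465. -200.]
hY 449 mean [614.1 114.4  55.4] circ [614.8 115. ] 41.6 bb [575.  75.] [655. 154.]
hR 448 mean [618.  -52.3  55.4] circ [619.  -52.9] 41.3 bb [580. -92.] [659. -13.]
hB 452 mean [ 575.  -183.8   55.5] circ [ 575.6 -184.5] 41.5 bb [ 536. -225.] [ 615. -143.]
hG 223 mean [569.8 247.4  49.3] circ [569.8 246.8] 41.6 bb [531. 206.] [610. 287.]
kY 42 mean [614.3 115.1  84.6] circ [614.  114.4] 11.4 bb [603. 106.] [625. 125.]
kR 47 mean [618.5 -52.5  83.9] circ [618.6 -53. ] 12.1 bb [607. -64.] [630. -41.]
kB 45 mean [ 574.6 -183.7   83.7] circ [ 575.3 -184.1] 11.6 bb [ 564. -194.] [ 586. -174.]
fY 269 mean [606.7 110.6   8.9] circ [611.8 112.2] 59.8 bb [554.  53.] [669. 170.]
fR 263 mean [612.2 -48.1   9.2] circ [616.4 -50.6] 59.6 bb [ 559. -109
[... 555 characters left out ...]
60 mean [424.7 482.6 120. ] circ [425.6 483.2] 13.0 bb [414. 471.] [435. 495.]
yel 57 mean [612.7 375.2 120.2] circ [613.2 375.9] 13.3 bb [602. 363.] [625. 388.]
{'intrinsics': array([[300.13043936,   0.        , 280.20775397],
       [  0.        , 300.13043936, 210.78763333],
       [  0.        ,   0.        ,   1.        ]]), 'tool_from_camera': array([[-7.24273461e-04, -9.59545903e-01, -2.81551303e-01,
         7.64154779e-02],
       [ 9.99998081e-01, -1.20746750e-03,  1.54269726e-03,
        -7.18496358e-04],
       [-1.82025288e-03, -2.81549645e-01,  9.59544936e-01,
        -9.26954645e-02],
       [ 0.00000000e+00,  0.00000000e+00,  0.00000000e+00,
         1.00000000e+00]])}
0.0655
```

Emit:
{"method": "carry_out", "body": {
  "plan": [
    [5, -5, 0, 0.1, 5],
    [10, -10, 0, 0.2, 5],
    [20, -22, 0, 0.285, 5],
    [30, -33, -3, 0.285, 5],
    [43.85, -48.5, -10, 0.285, 5],
    [43.85, -48.5, -10, 0.285, 5],
    [43.85, -48.5, -10, 0.285, 5],
    [43.85, -48.5, -10, 0.285, 5],
    [43.85, -48.5, -10, 0.285, 5],
    [43.85, -48.5, -10, 0.285, 5],
    [43.85, -48.5, -10, 0.285, 5],
    [43.85, -48.5, -10, 0.285, 5],
    [43.85, -48.5, -10, 0.285, 5],
    [43.85, -48.5, -10, 0.285, 5],
    [43.85, -48.5, -10, 0.285, 5],
    [43.85, -48.5, -10, 0.285, 5],
    [43.85, -48.5, -10, 0.285, 5],
    [43.85, -48.5, -10, 0.285, 5],
    [43.85, -48.5, -10, 0.285, 5],
    [43.85, -48.5, -10, 0.285, 5]
  ],
  "squeeze": 25
}}

```text
clock: 2.1
position: [0.6138, 0.1152, 0.1918]
ee_rot: [-0.002, 3.141, -0.002]
force: [0.9, -0.2, 0.0]
width: 0.545
```

```bash
cat >> h.py <<'E'
def blob(F,c,a,b,r):
    F=F.reshape(-1,3); P=F[(F[:,2]>a)&(F[:,2]<b)&(np.hypot(F[:,0]-c[0],F[:,1]-c[1])<r)]
    if len(P)<3: return None
    q,rad=cv2.minEnclosingCircle((P[:,:2]*1000).astype(np.float32)); return len(P),np.round(P.mean(0)*1000,1),np.round(q,1),round(rad,1)
CAPS=dict(Y=(.431,.180),R=(.448,.028),B=(.4645,-.099),G=(.446,-.221))
def caps(fn):
    look('top',fn); im,W=cloud('top',fn)
    for k,c in CAPS.items(): print(k,blob(W,c,.044,.07,.05))
E
python3 - <<'E'
from h import *
look('wrist','w1',scale=1.3); im,W=cloud('wrist','w1')
print(blob(W,(.614,.1145),.075,.1,.03),blob(W,(.614,.1145),.045,.066,.045), arm.observe()['joints'])
E
```

```text
(864, array([609.3, 113.9,  82.6]), array([610.4, 113.8]), 11.8) (6688, array([605.9, 113.9,  54.4]), array([610.8, 113.9]), 41.6) [-0.36257142  0.52751644  0.13394802  1.69750881 -0.08282773  0.92207322
  1.37513719]
```

View pics/w1.png

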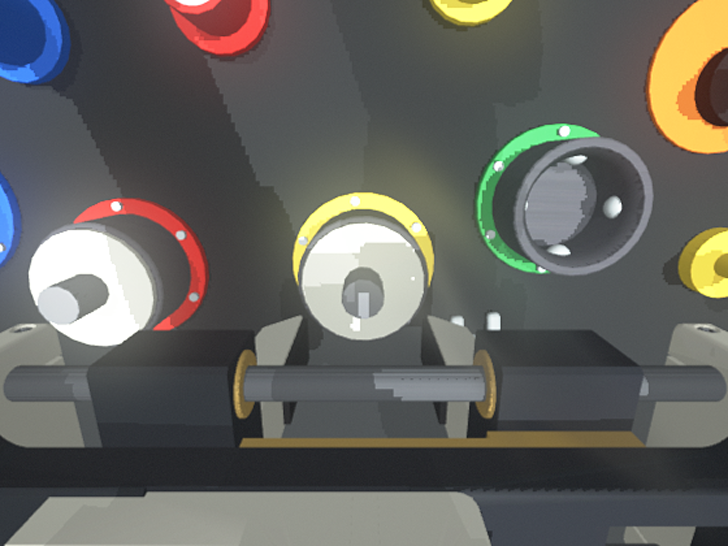

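Emit:
{"method": "carry_out", "body": {
  "plan": [
    [-0.15, -0.1, -3, 0, 5],
    [-0.15, -0.1, -6.8, 0, 5],
    [-0.15, -0.1, -6.8, 0, 5],
    [-0.15, -0.1, -6.8, 0, 5],
    [-0.15, -0.1, -6.8, 0, 2],
    [-0.15, -0.1, -6.8, 0, 1],
    [-0.15, -0.1, -6.8, 0, 1],
    [-0.15, -0.1, -6.8, 0, 1],
    [-0.15, -0.1, -6.8, 0, 1],
    [-0.15, -0.1, -6.8, 0, 1],
    [-0.15, -0.1, -4, 0, 1],
    [-0.15, -0.1, 2, 0, 1],
    [-0.15, -0.1, 2, 0, 1]
  ]
}}

```text
clock: 3.45
position: [0.6147, 0.1142, 0.2168]
ee_rot: [-0.001, 3.134, 0.001]
force: [0.9, 0.5, -0.6]
width: 0.257
```

Emit:
{"method": "carry_out", "body": {
  "plan": [
    [-4, -10, 0, 0, 1],
    [-8, -20, 0, 0, 1],
    [-12, -30, 0, 0, 1],
    [-16, -40, 0, 0, 1],
    [-19.45, -49.1, 0, 0, 1],
    [-19.45, -49.1, 0, 0, 1],
    [-19.45, -49.1, 0, 0, 1],
    [-19.45, -49.1, 0, 0, 1],
    [-19.45, -49.1, 0, 0, 1],
    [-19.45, -49.1, 0, 0, 1],
    [-19.45, -49.1, 0, 0, 1],
    [-19.45, -49.1, 0, 0, 1],
    [-19.45, -49.1, 0, 0, 1],
    [-19.45, -49.1, 0, 0, 1],
    [-19.45, -49.1, 0, 0, 1],
    [-19.45, -49.1, -4, 0, 1],
    [-19.45, -49.1, -8, 0, 1],
    [-19.45, -49.1, -8, 0, 1]
  ]
}}

```text
clock: 5.25
position: [0.4186, -0.3736, 0.1328]
ee_rot: [-0.004, 3.141, 0.009]
force: [-1.1, 1.2, -0.2]
width: 0.254
```

Run:
```python
from h import *
look('top','t1',crop=(330,170,530,300),scale=3); print(arm.observe()['position'],arm.observe()['joints'])
im,W=cloud('top','t1')
for n,y in ((.45,0),(.5,0),(.55,0)):
  F=W.reshape(-1,3); P=F[(abs(F[:,0]-n)<.02)&(F[:,2]>.018)&(F[:,2]<.04)&(F[:,1]<-.28)&(F[:,1]>-.5)]; print(np.round(np.sort(P[:,1])[[0,1,2,-3,-2,-1]],3))
```

```text
[ 0.41947816 -0.3748962   0.13530431] [ 0.4823317   0.51756459  0.21507552  1.9085707  -0.1663618   0.73203556
  2.3670168 ]
[-0.429 -0.429 -0.429 -0.321 -0.321 -0.32 ]
[-0.432 -0.432 -0.431 -0.319 -0.319 -0.319]
[-0.431 -0.43  -0.43  -0.319 -0.319 -0.318]
```

View pics/t1.png

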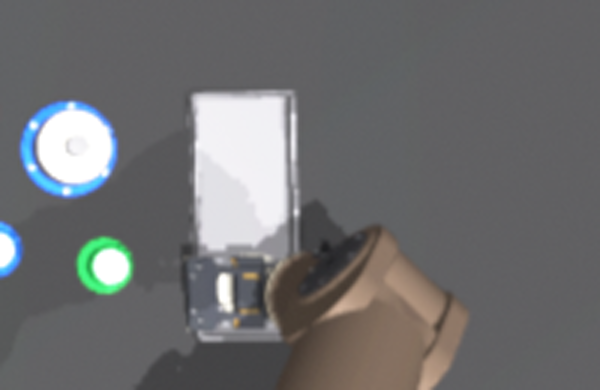

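Emit:
{"method": "carry_out", "body": {
  "plan": [
    [0, 0, -3, 0, 1],
    [0, 0, -4.9, 0, 1],
    [0, 0, -4.9, 0, 1],
    [0, 0, -4.9, 0, 1],
    [0, 0, -4.9, 0, 5],
    [0, 0, -4.9, 0, 5],
    [0, 0, -4.9, 0, 5],
    [0, 0, -4.9, 0, 5],
    [0, 0, 0, 0, 5],
    [0, 0, 5, 0, 5],
    [4, 6, 6, 0, 5],
    [8, 12, 6, 0, 5],
    [12, 20, 6, 0, 5],
    [19.8, 32.2, 6, 0, 5],
    [19.8, 32.2, 6, 0, 5],
    [19.8, 32.2, 6, 0, 5],
    [19.8, 32.2, 6, 0, 5],
    [19.8, 32.2, 6, 0, 5],
    [19.8, 32.2, 6, 0, 5],
    [19.8, 32.2, 6, 0, 5]
  ]
}}

```text
clock: 7.3
position: [0.6174, -0.0525, 0.1951]
ee_rot: [-0.005, 3.139, 0.005]
force: [-0.3, -1.1, -0.3]
width: 0.548
```

Emit:
{"method": "carry_out", "body": {
  "plan": [
    [-0.05, 0, -4, 0, 5],
    [-0.05, 0, -7.1, 0, 5],
    [-0.05, 0, -7.1, 0, 5],
    [-0.05, 0, -7.1, 0, 1],
    [-0.05, 0, -7.1, 0, 1],
    [-0.05, 0, -7.1, 0, 1],
    [-0.05, 0, -7.1, 0, 1],
    [-0.05, 0, -7.1, 0, 1],
    [-0.05, 0, -7.1, 0, 1],
    [-0.05, 0, -3, 0, 1],
    [-0.05, 0, 2, 0, 1],
    [-2, -5, 2, 0, 1],
    [-5, -13, 2, 0, 1],
    [-8, -22, 2, 0, 1],
    [-11.7, -32.3, 2, 0, 1],
    [-11.7, -32.3, 2, 0, 1],
    [-11.7, -32.3, 2, 0, 1],
    [-11.7, -32.3, 2, 0, 1],
    [-11.7, -32.3, 2, 0, 1],
    [-11.7, -32.3, 2, 0, 1]
  ]
}}

```text
clock: 9.3
position: [0.4995, -0.3766, 0.2149]
ee_rot: [-0.001, 3.139, 0.005]
force: [1.2, 0.2, -0.6]
width: 0.255
```

Emit:
{"method": "carry_out", "body": {
  "plan": [
    [0.1, 0.1, -5, 0, 1],
    [0.1, 0.1, -10, 0, 1],
    [0.1, 0.1, -12.8, 0, 1],
    [0.1, 0.1, -12.8, 0, 1],
    [0.1, 0.1, -12.8, 0, 1],
    [0.1, 0.1, -12.8, 0, 5],
    [0.1, 0.1, -12.8, 0, 5],
    [0.1, 0.1, -12.8, 0, 5],
    [0.1, 0.1, -12.8, 0, 5],
    [0.1, 0.1, -8, 0, 5],
    [0.1, 0.1, -3, 0, 5],
    [2, 5, -2, 0, 5],
    [4, 12, -2, 0, 5],
    [7.35, 19.25, -2, 0, 5],
    [7.35, 19.25, -2, 0, 5],
    [7.35, 19.25, -2, 0, 5],
    [7.35, 19.25, -2, 0, 5],
    [7.35, 19.25, -2, 0, 5],
    [7.35, 19.25, -2, 0, 5]
  ]
}}

```text
clock: 11.2
position: [0.5722, -0.1863, 0.195]
ee_rot: [0.004, 3.139, 0.004]
force: [-0.1, 0.1, -0.9]
width: 0.542
```

Emit:
{"method": "carry_out", "body": {
  "plan": [
    [0.1, 0.2, -4, 0, 5],
    [0.1, 0.2, -7.1, 0, 5],
    [0.1, 0.2, -7.1, 0, 5],
    [0.1, 0.2, -7.1, 0, 1],
    [0.1, 0.2, -7.1, 0, 1],
    [0.1, 0.2, -7.1, 0, 1],
    [0.1, 0.2, -7.1, 0, 1],
    [0.1, 0.2, -7.1, 0, 1],
    [0.1, 0.2, -7.1, 0, 1],
    [0.1, 0.2, -3, 0, 1],
    [0.1, 0.2, 2, 0, 1],
    [0.3, -5, 2, 0, 1],
    [0.6, -12, 2, 0, 1],
    [0.9, -19, 2, 0, 1],
    [0.9, -19, 2, 0, 1],
    [0.9, -19, 2, 0, 1],
    [0.9, -19, 2, 0, 1],
    [0.9, -19, 2, 0, 1],
    [0.9, -19, 2, 0, 1],
    [0.9, -19, 2, 0, 1]
  ]
}}

```text
clock: 13.2
position: [0.5818, -0.3748, 0.2151]
ee_rot: [0.0, 3.139, 0.005]
force: [0.5, -0.4, -0.9]
width: 0.254
```

Run:
```python
from h import *
caps('t2'); im,W=cloud('top','t2'); cv2.imwrite('pics/t2c.png',cv2.resize(im[170:300,130:460,::-1],None,fx=2.4,fy=2.4))
for c in ((.42,-.375),(.5,-.375)): print(blob(W,c,.036,.06,.03))
print(arm.observe()['position'],arm.observe()['width'])
```

```text
Y (133, array([431.3, 179.9,  55.6]), array([431. , 180.4]), 20.9)
R (131, array([448.2,  28.3,  55.4]), array([448.3,  28.3]), 20.7)
B (130, array([464.5, -98.6,  55.1]), array([464.4, -98.9]), 20.9)
G (137, array([ 445.8, -220.5,   54.8]), array([ 445.6, -220.8]), 21.1)
None
(43, array([ 504.2, -371.8,   43.6]), array([ 504.5, -372.4]), 12.2)
[ 0.58169593 -0.37509755  0.2151819 ] 0.2556664160744871
```

View pics/t2c.png

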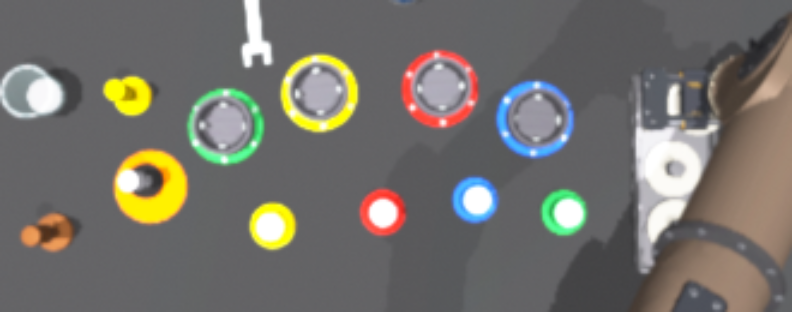

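Emit:
{"method": "carry_out", "body": {
  "plan": [
    [0, 0, -5, 0, 1],
    [0, 0, -10, 0, 1],
    [0, 0, -12.8, 0, 1],
    [0, 0, -12.8, 0, 1],
    [0, 0, -12.8, 0, 1],
    [0, 0, -12.8, 0, 5],
    [0, 0, -12.8, 0, 5],
    [0, 0, -12.8, 0, 5],
    [0, 0, -12.8, 0, 5],
    [0, 0, -8, 0, 5],
    [0, 0, -3, 0, 7],
    [-3, 4, -3, 0, 7],
    [-8, 9, -4, 0, 7],
    [-13.95, 15.4, -5, 0, 7],
    [-13.95, 15.4, -5, 0, 7],
    [-13.95, 15.4, -5, 0, 7],
    [-13.95, 15.4, -5, 0, 7],
    [-13.95, 15.4, -5, 0, 7],
    [-13.95, 15.4, -5, 0, 7]
  ]
}}

```text
clock: 15.15
position: [0.4437, -0.2225, 0.1656]
ee_rot: [0.002, 3.137, 0.003]
force: [-0.4, 0.7, 0.2]
width: 0.762
```

Run:
```python
from h import *
look('wrist','w2'); im,W=cloud('wrist','w2'); s=arm.observe()
print(s['position'],blob(W,(.4425,-.221),.045,.07,.03))
look('top','t3'); im,W=cloud('top','t3')
for c in ((.42,-.375),(.5,-.375),(.58,-.375)): print(blob(W,c,.036,.06,.03))
for c in ((.614,.1145),(.6185,-.053),(.575,-.184),(.57,.247)): print(blob(W,c,.042,.06,.055))
```

```text
[ 0.44343017 -0.22233931  0.1654227 ] (2549, array([ 440.1, -222.7,   54.1]), array([ 441.6, -222.9]), 21.0)
None
(45, array([ 504.3, -370.9,   44. ]), array([ 503.9, -372.1]), 12.8)
(42, array([ 584.5, -372.3,   43.5]), array([ 584.7, -372.4]), 11.2)
(206, array([614.9, 114.6,  50.1]), array([615. , 115.3]), 41.3)
(202, array([619.4, -53.6,  49.7]), array([618.7, -52.8]), 41.2)
(217, array([ 576.5, -185. ,   49.5]), array([ 575.5, -184.5]), 41.5)
(217, array([569.9, 247.2,  49.9]), array([569.6, 246.5]), 41.7)
```

Emit:
{"method": "carry_out", "body": {
  "plan": [
    [-0.1, -0.03, -4, 0, 7],
    [-0.1, -0.03, -8, 0, 7],
    [-0.1, -0.03, -8, 0, 7],
    [-0.1, -0.03, -8, 0, 7],
    [-0.1, -0.03, -8, 0, 3],
    [-0.1, -0.03, -8, 0, 3],
    [-0.1, -0.03, -8, 0, 3],
    [-0.1, -0.03, -8, 0, 3],
    [-0.1, -0.03, -8, 0, 3],
    [-0.1, -0.03, -8, 0, 3],
    [-0.1, -0.03, -4, 0, 3],
    [-0.1, -0.03, 1, 0, 3],
    [-0.1, -0.03, 5, 0, 3],
    [-0.1, -0.03, 5, 0, 3]
  ]
}}

```text
clock: 16.65
position: [0.4444, -0.2237, 0.2204]
ee_rot: [0.003, 3.13, -0.001]
force: [0.8, -0.6, -0.9]
width: 0.453
```

Emit:
{"method": "carry_out", "body": {
  "plan": [
    [1, 4, 0, 0, 3],
    [2, 9, 0, 0, 3],
    [4, 18, 0, 0, 3],
    [8, 30, 0, 0, 3],
    [12.3, 46.8, 0, 0, 3],
    [12.3, 46.8, 0, 0, 3],
    [12.3, 46.8, 0, 0, 3],
    [12.3, 46.8, 0, 0, 3],
    [12.3, 46.8, 0, 0, 3],
    [12.3, 46.8, 0, 0, 3],
    [12.3, 46.8, 0, 0, 3],
    [12.3, 46.8, 0, 0, 3],
    [12.3, 46.8, 0, 0, 3],
    [12.3, 46.8, 0, 0, 3],
    [12.3, 46.8, 0, 0, 3],
    [12.3, 46.8, -3, 0, 3],
    [12.3, 46.8, -5, 0, 3],
    [12.3, 46.8, -5, 0, 3]
  ]
}}

```text
clock: 18.45
position: [0.566, 0.2429, 0.168]
ee_rot: [0.004, 3.134, -0.005]
force: [-0.6, -0.1, -1.3]
width: 0.449
```

Run:
```python
from h import *
look('wrist','w3',scale=1.3); im,W=cloud('wrist','w3'); s=arm.observe()
print(s['position'],s['ee_rot'],s['joints'])
P=W.reshape(-1,3); P=P[(abs(P[:,2]-.05)<.003)&(np.hypot(P[:,0]-.566,P[:,1]-.2445)<.05)]
A=np.c_[2*P[:,:2],np.ones(len(P))]; b=(P[:,:2]**2).sum(1)
q=np.linalg.lstsq(A,b,rcond=None)[0]; print(len(P),q[:2],np.sqrt(q[2]+q[0]**2+q[1]**2))
```

```text
[0.56683579 0.24337767 0.16972138] [ 4.33505209e-03  3.13188568e+00 -2.89881457e-03] [-0.57909913  0.53802842  0.12181614  1.74328116 -0.07439606  0.85713173
  1.14196099]
1820 [0.56464038 0.24518126] 0.03763052654060905
```

View pics/w3.png

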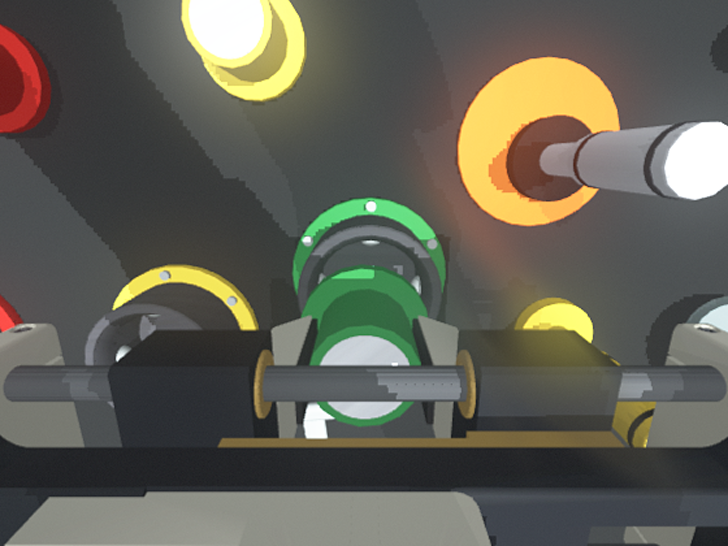

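Emit:
{"method": "carry_out", "body": {
  "plan": [
    [0, 0.15, -3, 0, 3],
    [0, 0.15, -5.2, 0, 3],
    [0, 0.15, -5.2, 0, 3],
    [0, 0.15, -5.2, 0, 3],
    [0, 0.15, -5.2, 0, 3],
    [0, 0.15, -5.2, 0, 7],
    [0, 0.15, -5.2, 0, 7],
    [0, 0.15, -5.2, 0, 7],
    [0, 0.15, -5.2, 0, 7],
    [0, 0.15, -2, 0, 7],
    [0, 0.15, 3, 0, 7],
    [0, 0.15, 5, 0, 7],
    [-5, -3, 5, 0, 7],
    [-13.9, -6.5, 2, 0, 7],
    [-13.9, -6.5, 0, 0, 7],
    [-13.9, -6.5, 0, 0, 7],
    [-13.9, -6.5, 0, 0, 7],
    [-13.9, -6.5, 0, 0, 7]
  ]
}}

```text
clock: 20.3
position: [0.4287, 0.1788, 0.1703]
ee_rot: [0.004, 3.131, -0.002]
force: [0.8, 0.7, -0.6]
width: 0.76
```

Run:
```python
from h import *
look('wrist','w4'); im,W=cloud('wrist','w4'); s=arm.observe()
print(s['position'],s['ee_rot'],blob(W,(.428,.178),.045,.07,.035))
look('top','t4'); im,W=cloud('top','t4'); print(blob(W,(.57,.247),.06,.1,.04))
```

```text
[0.42938259 0.17913159 0.17050242] [ 4.40444397e-03  3.12985298e+00 -1.24235154e-03] (2447, array([425.3, 179.2,  54.1]), array([426.7, 179.2]), 21.0)
(200, array([558. , 245.5,  73.5]), array([561.3, 246.5]), 31.8)
```

Run:
```python
from h import *
z=np.load('pics/t4.npz')['im']; a=cv2.resize(z[180:280,150:290,::-1],None,fx=4,fy=4,interpolation=cv2.INTER_CUBIC)
w=np.load('pics/w4.npz')['im'][...,::-1]; a2=cv2.resize(w,(533,400)); 
im,d,s=look('scene','s1'); b=cv2.resize(im[200:270,300:390,::-1],(514,400),interpolation=cv2.INTER_CUBIC)
cv2.imwrite('pics/c4.png',cv2.resize(np.hstack([a,b]),None,fx=.74,fy=.74))
im,W=cloud('top','t4'); P=W.reshape(-1,3); P=P[(np.hypot(P[:,0]-.57,P[:,1]-.2475)<.03)]
print(np.round(P[::12]*1000).tolist())
```

```text
[[598.0, 256.0, 17.0], [596.0, 244.0, 8.0], [589.0, 237.0, 62.0], [585.0, 246.0, 67.0], [582.0, 260.0, 64.0], [583.0, 222.0, 50.0], [579.0, 238.0, 55.0], [576.0, 257.0, 60.0], [576.0, 219.0, 48.0], [572.0, 238.0, 77.0], [570.0, 263.0, 61.0], [570.0, 225.0, 51.0], [566.0, 243.0, 70.0], [563.0, 262.0, 68.0], [563.0, 226.0, 49.0], [559.0, 238.0, 78.0], [555.0, 252.0, 94.0], [557.0, 221.0, 36.0], [552.0, 228.0, 80.0], [549.0, 241.0, 82.0], [546.0, 251.0, 79.0], [543.0, 248.0, 77.0]]
```

View pics/c4.png

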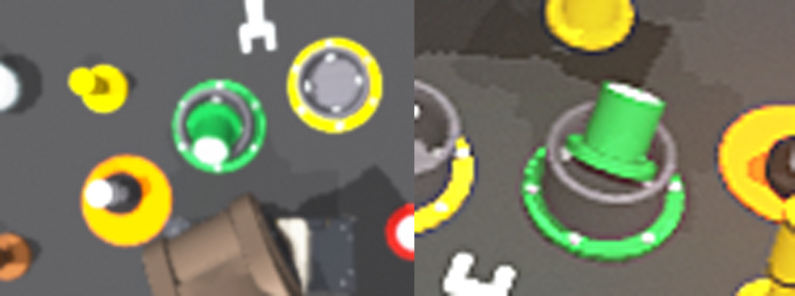

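Emit:
{"method": "carry_out", "body": {
  "plan": [
    [0, 0, 4, -0.15, 9.1],
    [3, 2, 5, -0.3, 9.1],
    [6, 4, 5, -0.45, 9.1],
    [9, 5, 5, -0.6, 9.1],
    [13.55, 6.55, 5, -0.75, 9.1],
    [13.55, 6.55, 5, -0.9, 9.1],
    [13.55, 6.55, 5, -1.05, 9.1],
    [13.55, 6.55, 5, -1.2, 9.1],
    [13.55, 6.55, 5, -1.35, 9.1],
    [13.55, 6.55, 5, -1.5, 9.1],
    [13.55, 6.55, 5, -1.571, 9.1],
    [13.55, 6.55, 5, -1.571, 9.1],
    [13.55, 6.55, 5, -1.571, 9.1],
    [13.55, 6.55, 5, -1.571, 9.1]
  ]
}}

```text
clock: 21.85
position: [0.5652, 0.2448, 0.2205]
ee_rot: [2.217, 2.215, -0.013]
force: [-0.3, -0.3, -0.1]
width: 0.995
```

```bash
cat >> h.py <<'E'
def rim(W,c,z=.05,r=.05):
    P=W.reshape(-1,3); d=np.hypot(P[:,0]-c[0],P[:,1]-c[1]); P=P[(abs(P[:,2]-z)<.0025)&(d<r)&(d>.03)]
    A=np.c_[2*P[:,:2],np.ones(len(P))]; q=np.linalg.lstsq(A,(P[:,:2]**2).sum(1),rcond=None)[0]
    e,rad=cv2.minEnclosingCircle((P[:,:2]*1000).astype(np.float32)); return len(P),np.round(q[:2]*1000,1),np.sqrt(q[2]+q[0]**2+q[1]**2),e,rad
E
python3 - <<'E'
from h import *
look('wrist','w5',scale=1.3); im,W=cloud('wrist','w5'); s=arm.observe()
print(s['position'],s['ee_rot'],rim(W,(.565,.245)))
E
```

```text
[0.56515776 0.24469764 0.22048647] [ 2.21760782  2.21432302 -0.01349821] (1526, array([566. , 245.9]), np.float64(0.03790183531371477), (565.859130859375, 245.2364501953125), 41.68377685546875)
```

View pics/w5.png

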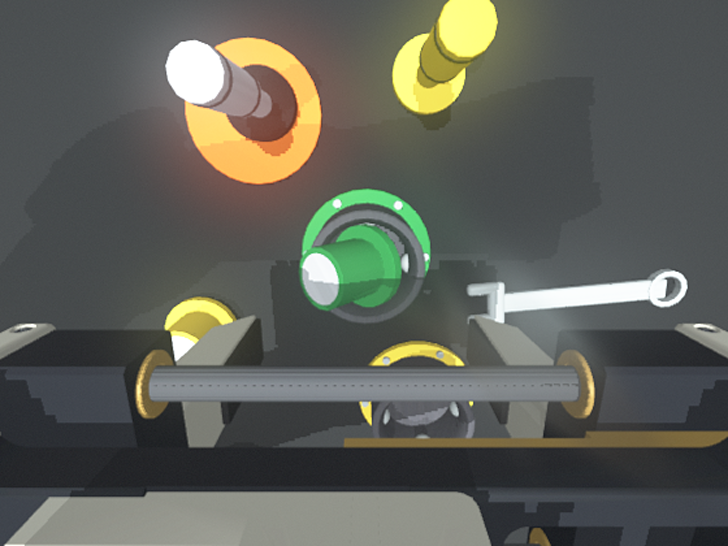

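Emit:
{"method": "carry_out", "body": {
  "plan": [
    [0, 0, -4, 0, 9.1],
    [0, 0, -8, 0, 9.1],
    [0, 0, -10, 0, 9.1],
    [0, 0, -10, 0, 9.1],
    [0, 0, -10, 0, 9.1],
    [0, 0, -10, 0, 6],
    [0, 0, -10, 0, 4.6],
    [0, 0, -10, 0, 3],
    [0, 0, -10, 0, 3],
    [0, 0, -10, 0, 3],
    [0, 0, -10, 0, 3],
    [0, 0, -10, 0, 3],
    [0, 0, -9.5, 0, 3],
    [0, 0, -9, 0, 3],
    [0, 0, -8, 0, 3],
    [0, 0, -8, 0, 3],
    [0, 0, -8, 0, 3]
  ],
  "squeeze": 12
}}

```text
clock: 23.6
position: [0.5654, 0.2447, 0.141]
ee_rot: [2.218, 2.214, -0.012]
force: [-0.4, 0.6, -0.2]
width: 0.73
```

```bash
cat >> h.py <<'E'
def axis():
    s=arm.observe(); R=cv2.Rodrigues(s['ee_rot'])[0]; print('tcp',np.round(s['position']*1000,1),'tilt',np.round(R[:2,2],4),'tip',np.round((s['position']+R[:,2]*.0655)*1000,1),'w',s['width']*91.8,'F',np.round(s['force'],1),'t',s['clock'])
E
python3 - <<'E'
from h import *
axis()
im,d,s=look('scene','s2'); b=cv2.resize(im[190:270,290:400,::-1],(550,400),interpolation=cv2.INTER_CUBIC)
cv2.imwrite('pics/c5.png',b)
E
```

```text
tcp [565.4 244.7 141. ] tilt [ 0.0001 -0.0111] tip [565.4 244.   75.5] w 67.03246062365915 F [-0.4  0.6 -0.2] t 23.6
```

View pics/c5.png

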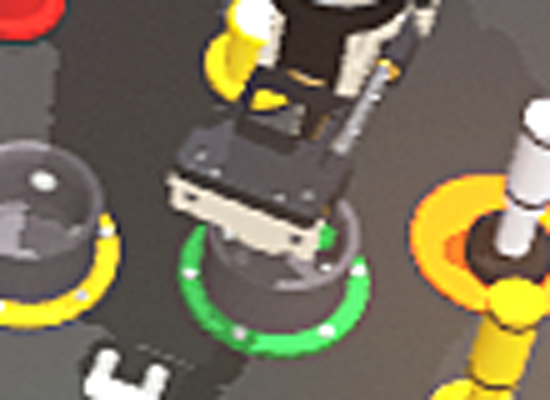

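Emit:
{"method": "carry_out", "body": {
  "plan": [
    [0, 0, 0, 0, 3],
    [0, 0, 0, 0, 3],
    [0, 0, 0, 0, 3]
  ]
}}

```text
clock: 23.95
position: [0.565, 0.2446, 0.1404]
ee_rot: [2.218, 2.214, -0.014]
force: [-0.5, -0.2, -0.9]
width: 0.73
```

Run:
```python
from h import *
axis()
look('wrist','w6',crop=(130,120,430,330),scale=2)
```

```text
tcp [565.  244.6 140.4] tilt [-0.0009 -0.0117] tip [565.  243.8  74.9] w 66.98322702988818 F [-0.5 -0.2 -0.9] t 23.95
```

View pics/w6.png

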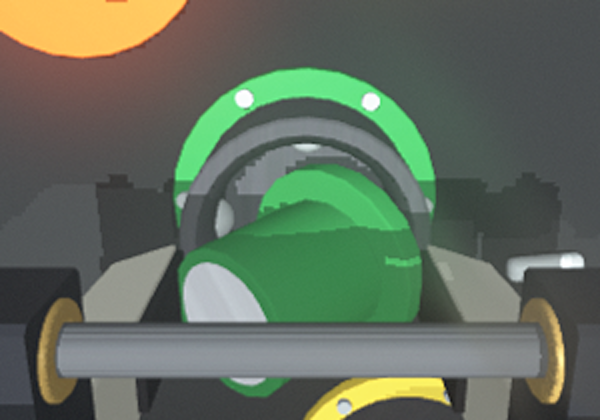

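Emit:
{"method": "carry_out", "body": {
  "plan": [
    [0, 0, -1, 0, 3],
    [0, 0, -1.6, 0, 3],
    [0, 0, -1.9, 0, 3],
    [0, 0, -1.9, 0, 3],
    [0, 0, -1.9, 0, 9.1],
    [0, 0, -1.9, 0, 9.1],
    [0, 0, -1.9, 0, 9.1],
    [0, 0, -1.9, 0, 9.1],
    [0, 0, 3, 0, 9.1],
    [0, 0, 8, 0.15, 9.1],
    [0, 0, 8, 0.3, 7],
    [0, 0, 8, 0.45, 7],
    [0, 0, 8, 0.6, 7],
    [0, 0, 8, 0.75, 7],
    [0, 0, 8, 0.9, 7],
    [0, 0, 8, 1.05, 7],
    [0, 0, 8, 1.2, 7],
    [0, 0, 8, 1.35, 7],
    [0, 0, 8, 1.5, 7],
    [0, 0, 8, 1.571, 7]
  ]
}}

```text
clock: 26.0
position: [0.5652, 0.2443, 0.2206]
ee_rot: [-0.006, 3.13, -0.001]
force: [-0.4, -0.4, -0.1]
width: 0.762
```

Run:
```python
from h import *
axis()
look('wrist','w7',crop=(130,80,430,290),scale=2);im,W=cloud('wrist','w7'); P=W[100:290,150:420].reshape(-1,3)
P=P[(np.hypot(P[:,0]-.555,P[:,1]-.245)<.05)&(P[:,2]>.052)]
for z in np.arange(.055,.1,.005):
  Q=P[abs(P[:,2]-z)<.0025]
  if len(Q)>5: print(round(z,3),len(Q),np.round(Q.min(0)[:2]*1e3),np.round(Q.max(0)[:2]*1e3))
```

```text
tcp [565.2 244.3 220.6] tilt [ 0.0119 -0.0008] tip [566.  244.2 155.1] w 69.9655673089156 F [-0.4 -0.4 -0.1] t 26.0
0.055 300 [525. 222.] [592. 275.]
0.06 644 [526. 220.] [594. 272.]
0.065 796 [528. 218.] [592. 268.]
0.07 540 [531. 218.] [588. 260.]
0.075 539 [536. 219.] [567. 258.]
0.08 465 [540. 222.] [561. 256.]
0.085 180 [544. 229.] [556. 253.]
```

View pics/w7.png

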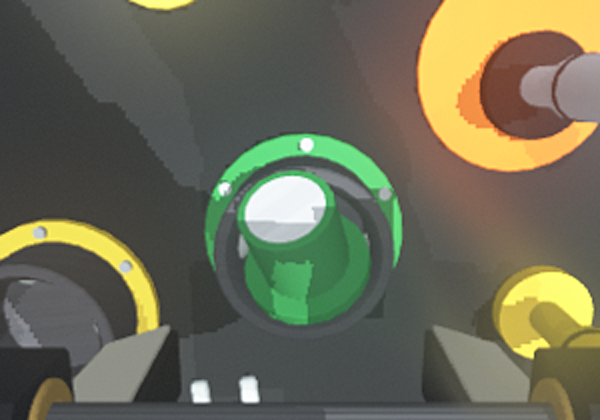

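Emit:
{"method": "carry_out", "body": {
  "plan": [
    [-1.5, -0.45, -4, 0.15, 7],
    [-1.5, -0.45, -8, 0.24, 7],
    [-1.5, -0.45, -10, 0.24, 7],
    [-1.5, -0.45, -10, 0.24, 7],
    [-1.5, -0.45, -10, 0.24, 3],
    [-1.5, -0.45, -10, 0.24, 3],
    [-1.5, -0.45, -10, 0.24, 3],
    [-1.5, -0.45, -10, 0.24, 3],
    [-1.5, -0.45, -10, 0.24, 3],
    [-1.5, -0.45, -10, 0.24, 3],
    [-1.5, -0.45, -8, 0.24, 3],
    [-1.5, -0.45, -5, 0.24, 3],
    [-1.5, -0.45, 0, 0.24, 3],
    [-1.5, -0.45, 0, 0.24, 3]
  ],
  "squeeze": 20
}}

```text
clock: 27.45
position: [0.553, 0.2407, 0.2267]
ee_rot: [-0.382, 3.097, 0.006]
force: [0.5, -0.1, -1.0]
width: 0.456
```

Run:
```python
from h import *
axis()
look('wrist','w8',crop=(130,120,430,330),scale=2)
```

```text
tcp [553.  240.7 226.7] tilt [0.0203 0.0064] tip [554.3 241.1 161.2] w 41.858485993124276 F [ 0.5 -0.1 -1. ] t 27.45
```

View pics/w8.png

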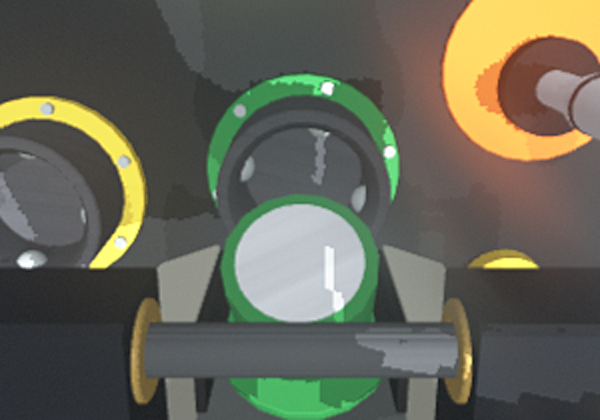

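Emit:
{"method": "carry_out", "body": {
  "plan": [
    [-2, -4, 0, -0.1, 3],
    [-4, -9, 0, -0.24, 3],
    [-5.3, -14.05, -3, -0.24, 3],
    [-5.3, -14.05, -8, -0.24, 3],
    [-5.3, -14.05, -12, -0.24, 3],
    [-5.3, -14.05, -12, -0.24, 3],
    [-5.3, -14.05, -12.5, -0.24, 3],
    [-5.3, -14.05, -13, -0.24, 3],
    [-5.3, -14.05, -13.3, -0.24, 3],
    [-5.3, -14.05, -13.6, -0.24, 3],
    [-5.3, -14.05, -13.9, -0.24, 3],
    [-5.3, -14.05, -13.9, -0.24, 3]
  ],
  "squeeze": 8
}}

```text
clock: 28.7
position: [0.5005, 0.1006, 0.0872]
ee_rot: [-0.01, 3.119, 0.003]
force: [-1.2, -0.6, 7.6]
width: 0.456
```

Emit:
{"method": "carry_out", "body": {
  "plan": [
    [0, 0, 0, 0, 3],
    [0, 0, 0, 0, 7],
    [0, 0, 0, 0, 7],
    [0, 0, 0, 0, 7],
    [0, 0, 0, 0, 7],
    [0, 0, 4, 0, 7],
    [0, 0, 8, 0, 7],
    [0, 0, 8, 0, 7],
    [0, 0, 8, 0, 7]
  ]
}}

```text
clock: 29.6
position: [0.501, 0.1007, 0.1679]
ee_rot: [-0.009, 3.117, 0.004]
force: [0.4, -0.1, -0.8]
width: 0.763
```

Run:
```python
from h import *
axis()
look('wrist','w9');im,W=cloud('wrist','w9'); print(blob(W,(.5,.1),.03,.08,.05),blob(W,(.5,.1),.05,.06,.05))
caps('t5'); im,W=cloud('top','t5'); print(blob(W,(.503,.102),.044,.07,.05))
```

```text
tcp [501.  100.7 167.9] tilt [0.0242 0.0028] tip [502.6 100.9 102.5] w 69.99854509547693 F [ 0.4 -0.1 -0.8] t 29.6
(2131, array([526.2, 100.2,  55. ]), array([531.9, 100.1]), 21.3) (1849, array([526.9,  99.5,  56.6]), array([531.3,  99.6]), 20.8)
Y (40, array([428.2, 192.3,  55.4]), array([428.3, 188.2]), 18.4)
R (116, array([446.7,  28. ,  55.5]), array([447.9,  28.2]), 20.3)
B (128, array([464.3, -98.7,  55.3]), array([464.3, -98.8]), 20.7)
G None
None
```

Emit:
{"method": "carry_out", "body": {
  "plan": [
    [1.5, 0, 1, 0, 7],
    [3, -0.1, 1, 0, 7],
    [3, -0.1, 1, 0, 7],
    [3, -0.1, 1, 0, 7],
    [3, -0.1, 1, 0, 7]
  ]
}}

```text
clock: 30.2
position: [0.5288, 0.0994, 0.1754]
ee_rot: [-0.01, 3.123, 0.002]
force: [-0.6, -0.2, -0.4]
width: 0.763
```

Run:
```python
from h import *
axis()
look('wrist','w10',crop=(130,60,430,270),scale=1.5);im,W=cloud('wrist','w10'); print(blob(W,(.531,.1),.04,.08,.05)); P=W.reshape(-1,3);P=P[(abs(P[:,0]-.527)<.012)&(abs(P[:,1]-.1)<.012)]
print(np.linalg.lstsq(np.c_[P[:,:2]-[.527,.1],np.ones(len(P))],P[:,2],rcond=None)[0],len(P))
im,d,s=look('scene','s3');
```

```text
tcp [528.8  99.4 175.4] tilt [0.0186 0.0011] tip [530.   99.4 110. ] w 70.05177665513207 F [-0.6 -0.2 -0.4] t 30.2
(2957, array([538.3, 101.8,  55.4]), array([546.6, 102.7]), 35.9)
[1.12635095 0.13920616 0.05182323] 1261
```

View pics/w10.png

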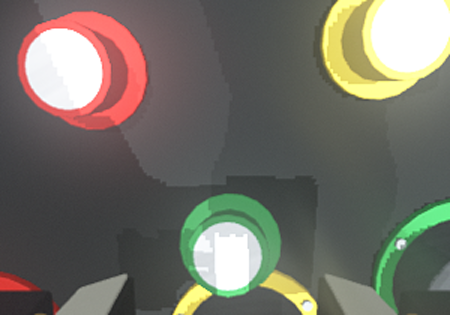

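Run:
```python
from h import *
im,W=cloud('wrist','w10'); P=W[150:290,200:360]; m=(im[150:290,200:360].min(-1)>140); Q=P[m]; Q=Q[np.hypot(Q[:,0]-.54,Q[:,1]-.1)<.04]
print(len(Q),np.round(np.nanmin(Q,0),4),np.round(np.nanmax(Q,0),4),np.linalg.lstsq(np.c_[Q[:,:2]-[.54,.1],np.ones(len(Q))],Q[:,2],rcond=None)[0])
print(blob(W,(.535,.1),.0525,.07,.045))
```

```text
1649 [0.5148 0.0833 0.0531] [0.5488 0.117  0.0622] [0.19806693 0.04678903 0.05930929]
(2352, array([531. , 100.3,  57.5]), array([531.6, 100.2]), 20.8)
```

Emit:
{"method": "carry_out", "body": {
  "plan": [
    [0.4, 0, -4, 0, 7],
    [0.4, 0, -8.3, 0, 7],
    [0.4, 0, -8.3, 0, 7],
    [0.4, 0, -8.3, 0, 3],
    [0.4, 0, -8.3, 0, 3],
    [0.4, 0, -8.3, 0, 3],
    [0.4, 0, -8.3, 0, 3],
    [0.4, 0, -8.3, 0, 3],
    [0.4, 0, -6, 0, 3],
    [-2, 0, -6, 0, 3],
    [-5, 0, -6, 0, 3],
    [-5, 0, -6, 0, 3],
    [-5, 0, -6, 0, 3],
    [-5, 0, -8, 0, 3],
    [-5, 0, -8.5, 0, 3],
    [-5, 0, -9, 0, 3],
    [-5, 0, -9, 0, 3]
  ],
  "squeeze": 10
}}

```text
clock: 32.0
position: [0.482, 0.1, 0.0866]
ee_rot: [-0.009, 3.118, 0.004]
force: [2.2, -0.1, 2.1]
width: 0.458
```

Emit:
{"method": "carry_out", "body": {
  "plan": [
    [0, 0, 0, 0, 7],
    [0, 0, 0, 0, 7],
    [0, 0, 0, 0, 7],
    [0, 0, 0, 0, 7],
    [0, 0, 4, 0, 7],
    [0, 0, 8.5, 0, 7],
    [0, 0, 8.5, 0, 7],
    [0, 0, 8.5, 0, 7]
  ]
}}

```text
clock: 32.8
position: [0.4823, 0.1001, 0.1725]
ee_rot: [-0.01, 3.116, 0.005]
force: [0.6, 0.0, -0.6]
width: 0.768
```

Run:
```python
from h import *
axis()
look('wrist','w11');im,W=cloud('wrist','w11'); b=blob(W,(.48,.1),.05,.07,.045); print(b)
P=W.reshape(-1,3);P=P[(np.hypot(P[:,0]-b[2][0]/1e3,P[:,1]-b[2][1]/1e3)<.018)&(P[:,2]>.04)]
print(np.linalg.lstsq(np.c_[P[:,:2]-P[:,:2].mean(0),np.ones(len(P))],P[:,2],rcond=None)[0],len(P))
```

```text
tcp [482.3 100.1 172.5] tilt [0.026  0.0033] tip [484.  100.4 107. ] w 70.48459636958687 F [ 0.6  0.  -0.6] t 32.8
(2280, array([486.3, 100.1,  54.3]), array([487.2, 100. ]), 20.9)
[0.0023647  0.00050824 0.05444883] 1681
```

Emit:
{"method": "carry_out", "body": {
  "plan": [
    [0.45, 0, -4, 0, 7],
    [0.45, 0, -8.7, 0, 7],
    [0.45, 0, -8.7, 0, 7],
    [0.45, 0, -8.7, 0, 7],
    [0.45, 0, -8.7, 0, 3],
    [0.45, 0, -8.7, 0, 3],
    [0.45, 0, -8.7, 0, 3],
    [0.45, 0, -8.7, 0, 3],
    [0.45, 0, -8.7, 0, 3],
    [0.45, 0, -8.7, 0, 3]
  ],
  "squeeze": 20
}}

```text
clock: 33.85
position: [0.4866, 0.1001, 0.0855]
ee_rot: [-0.01, 3.116, 0.005]
force: [-1.2, 0.2, 9.7]
width: 0.456
```

```bash
python3 -c "
from h import *
axis()"
```

```text
tcp [486.6 100.1  85.5] tilt [0.0254 0.0031] tip [488.3 100.3  20. ] w 41.83694476792081 F [-1.2  0.2  9.7] t 33.85
```

Emit:
{"method": "carry_out", "body": {
  "plan": [
    [0, 0, 5, 0, 3],
    [0, 0, 9, 0, 3],
    [2, 4, 9, 0, 3],
    [5, 9, 9, 0, 3],
    [7.75, 14.52, 9, 0, 3],
    [7.75, 14.52, 9, 0, 3],
    [7.75, 14.52, 8, 0, 3],
    [7.75, 14.52, 6, 0, 3],
    [7.75, 14.52, 6, 0, 3],
    [7.75, 14.52, 6, 0, 3],
    [7.75, 14.52, 6, 0, 3]
  ]
}}

```text
clock: 34.95
position: [0.5644, 0.2448, 0.1463]
ee_rot: [-0.008, 3.115, 0.005]
force: [0.4, 0.4, -0.6]
width: 0.453
```

Run:
```python
from h import *
axis(); look('wrist','w12'); im,W=cloud('wrist','w12'); print(rim(W,(.565,.245)))
im,W=cloud('wrist','w7'); print(rim(W,(.565,.245)))
```

```text
tcp [564.4 244.8 146.3] tilt [0.0261 0.0033] tip [566.1 245.   80.8] w 41.54888077648373 F [ 0.4  0.4 -0.6] t 34.95
(2019, array([564.3, 245.1]), np.float64(0.03749281338526562), (564.7865600585938, 245.09381103515625), 41.332454681396484)
(1705, array([564.6, 245.2]), np.float64(0.03804640329488293), (565.5166625976562, 245.43504333496094), 41.57913589477539)
```

Emit:
{"method": "carry_out", "body": {
  "plan": [
    [0, 0.05, -1.5, 0, 3],
    [0, 0.05, -2.4, 0, 3],
    [0, 0.05, -2.6, 0, 3],
    [0, 0.05, -2.8, 0, 3],
    [0, 0.05, -2.8, 0, 3]
  ]
}}

```text
clock: 35.5
position: [0.5644, 0.2454, 0.1181]
ee_rot: [-0.009, 3.115, 0.005]
force: [0.2, 0.0, 0.3]
width: 0.457
```

```bash
python3 -c "
from h import *
axis()"
```

```text
tcp [564.4 245.4 118.1] tilt [0.0261 0.0033] tip [566.2 245.6  52.6] w 41.92734428298304 F [0.2 0.  0.3] t 35.5
```

Emit:
{"method": "carry_out", "body": {
  "plan": [
    [0, 0, -0.1, 0, 3],
    [0, 0, -0.15, 0, 3],
    [0, 0, -0.15, 0, 3],
    [0, 0, -0.15, 0, 5.5],
    [0, 0, -0.15, 0, 5.5],
    [0, 0, -0.15, 0, 5.5],
    [0, 0, -0.15, 0, 5.5],
    [0, 0, 1, 0, 5.5],
    [0, 0, 4, 0, 7],
    [0, 0, 8, 0, 7],
    [0, 0, 8, 0, 7],
    [0, 0, 8, 0, 7]
  ]
}}

```text
clock: 36.7
position: [0.565, 0.2457, 0.1999]
ee_rot: [-0.009, 3.113, 0.007]
force: [-1.2, -0.2, -0.8]
width: 0.765
```

```bash
cat >> h.py <<'E'
def flat(fn,c,lo,hi,cam='wrist'):
    look(cam,fn); im,W=cloud(cam,fn); b=blob(W,c,lo,hi,.035); print(b)
    if b is None: return
    P=W.reshape(-1,3);P=P[(np.hypot(P[:,0]-b[2][0]/1e3,P[:,1]-b[2][1]/1e3)<.018)&(P[:,2]>lo-.01)]
    print('plane',np.round(np.linalg.lstsq(np.c_[P[:,:2]-P[:,:2].mean(0),np.ones(len(P))],P[:,2],rcond=None)[0],4),len(P))
E
python3 - <<'E'
from h import *
axis(); flat('w13',(.565,.245),.06,.1)
E
```

```text
tcp [565.  245.7 199.9] tilt [0.0286 0.0049] tip [566.8 246.  134.4] w 70.21815170115958 F [-1.2 -0.2 -0.8] t 36.7
(2673, array([562.3, 245.4,  82.5]), array([565.2, 245.4]), 21.1)
plane [-0.0002  0.0161  0.0842] 1744
```

Emit:
{"method": "carry_out", "body": {
  "plan": [
    [-4, -2, 0, 0, 7],
    [-8, -4, -1, 0, 7],
    [-13.85, -6.6, -3, 0, 7],
    [-13.85, -6.6, -3, 0, 7],
    [-13.85, -6.6, -3, 0, 7],
    [-13.85, -6.6, -3, 0, 7],
    [-13.85, -6.6, -3, 0, 7]
  ]
}}

```text
clock: 37.45
position: [0.4272, 0.1802, 0.1687]
ee_rot: [-0.009, 3.114, 0.006]
force: [0.4, 0.2, 0.3]
width: 0.762
```

Run:
```python
from h import *
axis(); flat('w14',(.427,.179),.045,.07)
```

```text
tcp [427.2 180.2 168.7] tilt [0.0277 0.0042] tip [429.  180.4 103.3] w 69.97231219063865 F [0.4 0.2 0.3] t 37.45
(2486, array([425.2, 179.3,  54.1]), array([426.7, 179.3]), 21.0)
plane [0.0025 0.0025 0.0544] 1779
```

Emit:
{"method": "carry_out", "body": {
  "plan": [
    [-0.1, -0.05, -4, 0, 7],
    [-0.1, -0.05, -8.15, 0, 7],
    [-0.1, -0.05, -8.15, 0, 7],
    [-0.1, -0.05, -8.15, 0, 7],
    [-0.1, -0.05, -8.15, 0, 3],
    [-0.1, -0.05, -8.15, 0, 3],
    [-0.1, -0.05, -8.15, 0, 3],
    [-0.1, -0.05, -8.15, 0, 3],
    [-0.1, -0.05, -8.15, 0, 3],
    [-0.1, -0.05, -4, 0, 3],
    [-0.1, -0.05, 0, 0, 3],
    [4, -1, 3, 0, 3],
    [8, -3, 3, 0, 3],
    [12, -5, 3, 0, 3],
    [18.3, -6.6, 3, 0, 3],
    [18.3, -6.6, 3, 0, 3],
    [18.3, -6.6, 1, 0, 3],
    [18.3, -6.6, -2.2, 0, 3],
    [18.3, -6.6, -2.2, 0, 3],
    [18.3, -6.6, -2.2, 0, 3]
  ]
}}

```text
clock: 39.5
position: [0.6097, 0.1141, 0.1468]
ee_rot: [-0.009, 3.116, 0.006]
force: [-0.0, 0.3, 0.1]
width: 0.447
```

Run:
```python
from h import *
axis(); look('wrist','w15'); im,W=cloud('wrist','w15'); print(rim(W,(.611,.114)))
```

```text
tcp [609.7 114.1 146.8] tilt [0.026  0.0037] tip [611.4 114.3  81.3] w 41.02784325237707 F [-0.   0.3  0.1] t 39.5
(2029, array([609.6, 113.7]), np.float64(0.03746725022037148), (610.4381103515625, 113.85820007324219), 41.28129577636719)
```

Emit:
{"method": "carry_out", "body": {
  "plan": [
    [0.0, 0, -1.5, 0, 3],
    [0.0, 0, -2.4, 0, 3],
    [0.0, 0, -2.6, 0, 3],
    [0.0, 0, -2.8, 0, 3],
    [0.0, 0, -2.8, 0, 3]
  ]
}}

```text
clock: 40.05
position: [0.6104, 0.1142, 0.1196]
ee_rot: [-0.009, 3.114, 0.006]
force: [-0.2, 0.0, 0.1]
width: 0.454
```

Emit:
{"method": "carry_out", "body": {
  "plan": [
    [-0.04, 0, -0.1, 0, 3],
    [-0.04, 0, -0.15, 0, 3],
    [-0.04, 0, -0.15, 0, 3],
    [-0.04, 0, -0.15, 0, 5.5],
    [-0.04, 0, -0.15, 0, 5.5],
    [-0.04, 0, -0.15, 0, 5.5],
    [-0.04, 0, -0.15, 0, 5.5],
    [-0.04, 0, 1, 0, 5.5],
    [-0.04, 0, 4, 0, 7],
    [-0.04, 0, 8, 0, 7],
    [-0.04, 0, 8, 0, 7],
    [-0.04, 0, 8, 0, 7]
  ]
}}

```text
clock: 41.25
position: [0.6106, 0.1144, 0.2014]
ee_rot: [-0.009, 3.111, 0.008]
force: [-0.1, 0.2, -1.3]
width: 0.761
```

Run:
```python
from h import *
axis(); flat('w16',(.611,.114),.06,.1)
```

```text
tcp [610.6 114.4 201.4] tilt [0.0308 0.0051] tip [612.6 114.7 135.9] w 69.85921131541147 F [-0.1  0.2 -1.3] t 41.25
(2654, array([607.6, 114. ,  82.5]), array([610.4, 114.1]), 21.1)
plane [-0.0078  0.0112  0.0842] 1733
```

Emit:
{"method": "carry_out", "body": {
  "plan": [
    [-4, -2, 0, 0, 7],
    [-8, -4, -1, 0, 7],
    [-12, -6, -2, 0, 7],
    [-16.7, -8.7, -3, 0, 7],
    [-16.7, -8.7, -3, 0, 7],
    [-16.7, -8.7, -3, 0, 7],
    [-16.7, -8.7, -3, 0, 7],
    [-16.7, -8.7, -3, 0, 7]
  ]
}}

```text
clock: 42.1
position: [0.4444, 0.028, 0.1702]
ee_rot: [-0.01, 3.112, 0.007]
force: [-0.7, -0.1, -0.4]
width: 0.761
```

Run:
```python
from h import *
axis(); flat('w17',(.444,.027),.045,.07)
```

```text
tcp [444.4  28.  170.2] tilt [0.0296 0.0047] tip [446.3  28.3 104.7] w 69.86964265704854 F [-0.7 -0.1 -0.4] t 42.1
(2460, array([442.5,  26.7,  54.1]), array([444. ,  26.7]), 21.0)
plane [-0.001   0.0008  0.0545] 1765
```

Emit:
{"method": "carry_out", "body": {
  "plan": [
    [-0.1, -0.1, -4, 0, 7],
    [-0.1, -0.1, -8.3, 0, 7],
    [-0.1, -0.1, -8.3, 0, 7],
    [-0.1, -0.1, -8.3, 0, 7],
    [-0.1, -0.1, -8.3, 0, 3],
    [-0.1, -0.1, -8.3, 0, 3],
    [-0.1, -0.1, -8.3, 0, 3],
    [-0.1, -0.1, -8.3, 0, 3],
    [-0.1, -0.1, -8.3, 0, 3],
    [-0.1, -0.1, -4, 0, 3],
    [-0.1, -0.1, 0, 0, 3],
    [4, -1, 3, 0, 3],
    [8, -3, 3, 0, 3],
    [12, -5, 3, 0, 3],
    [16.9, -8.2, 3, 0, 3],
    [16.9, -8.2, 3, 0, 3],
    [16.9, -8.2, 1, 0, 3],
    [16.9, -8.2, -2.3, 0, 3],
    [16.9, -8.2, -2.3, 0, 3],
    [16.9, -8.2, -2.3, 0, 3]
  ]
}}

```text
clock: 44.15
position: [0.6126, -0.0538, 0.1472]
ee_rot: [-0.011, 3.114, 0.007]
force: [0.7, 0.3, -0.2]
width: 0.451
```

Run:
```python
from h import *
axis(); look('wrist','w18'); im,W=cloud('wrist','w18'); print(rim(W,(.614,-.054)))
```

```text
tcp [612.6 -53.8 147.2] tilt [0.0277 0.0048] tip [614.4 -53.5  81.8] w 41.40076122016822 F [ 0.7  0.3 -0.2] t 44.15
(1983, array([613.6, -54.7]), np.float64(0.03746265985130441), (614.1646118164062, -54.792388916015625), 41.32667541503906)
```

Emit:
{"method": "carry_out", "body": {
  "plan": [
    [0.11, -0.06, -1.0, 0, 3],
    [0.11, -0.06, -2.0, 0, 3],
    [0.11, -0.06, -2.4, 0, 3],
    [0.11, -0.06, -2.6, 0, 3],
    [0.11, -0.06, -2.8, 0, 3],
    [0.11, -0.06, -2.8, 0, 3]
  ]
}}

```text
clock: 44.8
position: [0.6145, -0.0545, 0.1201]
ee_rot: [-0.011, 3.112, 0.007]
force: [-0.7, 0.4, -0.7]
width: 0.454
```

Emit:
{"method": "carry_out", "body": {
  "plan": [
    [-0.06, 0, -0.1, 0, 3],
    [-0.06, 0, -0.2, 0, 3],
    [-0.06, 0, -0.2, 0, 3],
    [-0.06, 0, -0.2, 0, 5.5],
    [-0.06, 0, -0.2, 0, 5.5],
    [-0.06, 0, -0.2, 0, 5.5],
    [-0.06, 0, -0.2, 0, 5.5],
    [-0.06, 0, 1, 0, 5.5],
    [-0.06, 0, 4, 0, 7],
    [-0.06, 0, 8, 0, 7],
    [-0.06, 0, 8, 0, 7],
    [-0.06, 0, 8, 0, 7]
  ]
}}

```text
clock: 46.0
position: [0.6145, -0.0545, 0.2018]
ee_rot: [-0.011, 3.109, 0.007]
force: [-0.4, -0.5, -0.6]
width: 0.764
```

Run:
```python
from h import *
axis(); flat('w19',(.614,-.054),.06,.1)
```

```text
tcp [614.5 -54.5 201.8] tilt [0.0326 0.0048] tip [616.6 -54.2 136.3] w 70.15617307781463 F [-0.4 -0.5 -0.6] t 46.0
(2648, array([611.6, -54.6,  82.5]), array([614.6, -54.2]), 21.2)
plane [-0.0099  0.0043  0.0842] 1718
```

Emit:
{"method": "carry_out", "body": {
  "plan": [
    [-4, -1, 0, 0, 7],
    [-8, -2, -1, 0, 7],
    [-12, -3, -2, 0, 7],
    [-15.4, -4.6, -3.1, 0, 7],
    [-15.4, -4.6, -3.1, 0, 7],
    [-15.4, -4.6, -3.1, 0, 7],
    [-15.4, -4.6, -3.1, 0, 7],
    [-15.4, -4.6, -3.1, 0, 7]
  ]
}}

```text
clock: 46.85
position: [0.4609, -0.1, 0.1695]
ee_rot: [-0.012, 3.111, 0.007]
force: [0.2, -0.4, -0.0]
width: 0.766
```

Run:
```python
from h import *
axis(); flat('w20',(.460,-.1005),.045,.07)
```

```text
tcp [ 460.9 -100.   169.5] tilt [0.0308 0.0048] tip [462.9 -99.7 104. ] w 70.2767355865123 F [ 0.2 -0.4 -0. ] t 46.85
(2471, array([ 458.7, -100.7,   54.1]), array([ 460.3, -100.3]), 21.1)
plane [0.0025 0.0001 0.0544] 1760
```

Emit:
{"method": "carry_out", "body": {
  "plan": [
    [-0.1, 0, -4, 0, 7],
    [-0.1, 0, -8.25, 0, 7],
    [-0.1, 0, -8.25, 0, 7],
    [-0.1, 0, -8.25, 0, 7],
    [-0.1, 0, -8.25, 0, 3],
    [-0.1, 0, -8.25, 0, 3],
    [-0.1, 0, -8.25, 0, 3],
    [-0.1, 0, -8.25, 0, 3],
    [-0.1, 0, -8.25, 0, 3],
    [-0.1, 0, -4, 0, 3],
    [-0.1, 0, 0, 0, 3],
    [3, -2, 3, 0, 3],
    [7, -5, 3, 0, 3],
    [11, -8.6, 3, 0, 3],
    [11, -8.6, 3, 0, 3],
    [11, -8.6, 1, 0, 3],
    [11, -8.6, -2.2, 0, 3],
    [11, -8.6, -2.2, 0, 3],
    [11, -8.6, -2.2, 0, 3]
  ]
}}

```text
clock: 48.8
position: [0.5702, -0.1858, 0.1476]
ee_rot: [-0.012, 3.112, 0.008]
force: [0.2, -0.0, -0.4]
width: 0.449
```

Run:
```python
from h import *
axis(); look('wrist','w21'); im,W=cloud('wrist','w21'); print(rim(W,(.5705,-.186)))
```

```text
tcp [ 570.2 -185.8  147.6] tilt [0.0291 0.0052] tip [ 572.1 -185.5   82.1] w 41.21142197193298 F [ 0.2 -0.  -0.4] t 48.8
(2024, array([ 570.1, -186.5]), np.float64(0.03750639461678486), (571.2178344726562, -186.61546325683594), 41.50408172607422)
```

Emit:
{"method": "carry_out", "body": {
  "plan": [
    [0, -0.04, -1.0, 0, 3],
    [0, -0.04, -2.0, 0, 3],
    [0, -0.04, -2.4, 0, 3],
    [0, -0.04, -2.6, 0, 3],
    [0, -0.04, -2.8, 0, 3],
    [0, -0.04, -2.8, 0, 3]
  ]
}}

```text
clock: 49.45
position: [0.5709, -0.1865, 0.1203]
ee_rot: [-0.012, 3.111, 0.007]
force: [0.3, 0.3, 0.2]
width: 0.454
```

Emit:
{"method": "carry_out", "body": {
  "plan": [
    [-0.05, 0.02, -0.1, 0, 3],
    [-0.05, 0.02, -0.22, 0, 3],
    [-0.05, 0.02, -0.22, 0, 3],
    [-0.05, 0.02, -0.22, 0, 5.5],
    [-0.05, 0.02, -0.22, 0, 5.5],
    [-0.05, 0.02, -0.22, 0, 5.5],
    [-0.05, 0.02, -0.22, 0, 5.5],
    [-0.05, 0.02, 1, 0, 5.5],
    [-0.05, 0.02, 4, 0, 7],
    [-0.05, 0.02, 8, 0, 7],
    [-0.05, 0.02, 8, 0, 7],
    [-0.05, 0.02, 8, 0, 7]
  ]
}}

```text
clock: 50.65
position: [0.571, -0.1864, 0.2021]
ee_rot: [-0.012, 3.108, 0.006]
force: [-0.2, -0.1, -0.6]
width: 0.759
```

Run:
```python
from h import *
axis(); flat('w22',(.571,-.186),.06,.1)
```

```text
tcp [ 571.  -186.4  202.1] tilt [0.0339 0.0042] tip [ 573.3 -186.1  136.6] w 69.70871952827935 F [-0.2 -0.1 -0.6] t 50.65
(2648, array([ 568. , -186.3,   82.4]), array([ 570.8, -186.4]), 21.2)
plane [-0.0148  0.0146  0.0842] 1719
```

Emit:
{"method": "carry_out", "body": {
  "plan": [
    [-1, 4, 4, 0, 6],
    [-2, 9, 4, 0, 6],
    [-4, 20, 4, 0, 6],
    [-6, 35, 4, 0, 6],
    [-8.2, 54.1, 4, 0, 6],
    [-8.2, 54.1, 4, 0, 6],
    [-8.2, 54.1, 4, 0, 6],
    [-8.2, 54.1, 4, 0, 6],
    [-8.2, 54.1, 4, 0, 6],
    [-8.2, 54.1, 4, 0, 6],
    [-8.2, 54.1, 4, 0, 6],
    [-8.2, 54.1, 4, 0, 6],
    [-8.2, 54.1, 4, 0, 6],
    [-8.2, 54.1, 4, 0, 6],
    [-8.2, 54.1, 4, 0, 6],
    [-8.2, 54.1, 4, 0, 6],
    [-8.2, 54.1, 4, 0, 6],
    [-8.2, 54.1, 4, 0, 6]
  ]
}}

```text
clock: 52.5
position: [0.4886, 0.3542, 0.241]
ee_rot: [-0.011, 3.11, 0.007]
force: [-0.5, 0.2, 0.3]
width: 0.652
```

Run:
```python
from h import *
axis(); look('wrist','w23'); im,W=cloud('wrist','w23'); print(blob(W,(.4905,.355),.117,.14,.03))
P=W[(im[...,0]>180)&(im[...,1]>70)&(im[...,1]<180)&(im[...,2]<70)]; P=P[(P[:,2]<.012)&(np.hypot(P[:,0]-.485,P[:,1]-.35)<.07)]; print('pad',len(P),cv2.minEnclosingCircle((P[:,:2]*1000).astype(np.float32)))
print(arm.observe()['joints'])
```

```text
tcp [488.6 354.2 241. ] tilt [0.0318 0.0048] tip [490.7 354.5 175.5] w 59.83341873312125 F [-0.5  0.2  0.3] t 52.5
(950, array([488.7, 356.3, 123.7]), array([489.8, 356.4]), 13.0)
pad 0 ((0.0, 0.0), 0.0)
[-0.80243885  0.43118941  0.10851106  1.72074504 -0.03456016  0.96489956
  0.89294437]
```

Emit:
{"method": "carry_out", "body": {
  "plan": [
    [0.05, 0.16, -4, 0, 6],
    [0.05, 0.16, -8, 0, 6],
    [0.05, 0.16, -9.7, 0, 6],
    [0.05, 0.16, -9.7, 0, 6],
    [0.05, 0.16, -9.7, 0, 6],
    [0.05, 0.16, -9.7, 0, 1],
    [0.05, 0.16, -9.7, 0, 1],
    [0.05, 0.16, -9.7, 0, 1],
    [0.05, 0.16, -9.7, 0, 1],
    [0.05, 0.16, -9.7, 0, 1],
    [0.05, 0.16, -9.7, 0, 1],
    [0.05, 0.16, -9.7, 0, 1]
  ],
  "squeeze": 50
}}

```text
clock: 53.75
position: [0.4892, 0.3561, 0.1443]
ee_rot: [-0.011, 3.109, 0.008]
force: [0.3, -0.3, 4.9]
width: 0.276
```

Run:
```python
from h import *
axis(); im,W=cloud('top','t2'); h=cv2.cvtColor(im,cv2.COLOR_RGB2HSV); m=(h[...,0]>14)&(h[...,0]<22)&(h[...,1]>200)&(h[...,2]>150)
P=W[m]; P=P[(np.hypot(P[:,0]-.485,P[:,1]-.35)<.08)&(P[:,2]<.012)]; print(len(P),cv2.minEnclosingCircle((P[:,:2]*1000).astype(np.float32)))
```

```text
tcp [489.2 356.1 144.3] tilt [0.0321 0.005 ] tip [491.3 356.4  78.8] w 25.30102656263287 F [ 0.3 -0.3  4.9] t 53.75
34 ((500.99432373046875, 342.3786315917969), 45.44327163696289)
```

Emit:
{"method": "carry_out", "body": {
  "plan": [
    [0, 0, 4, 0, 1],
    [0, 0, 8, 0, 1],
    [0, 0, 12.6, 0, 1],
    [3, -4, 12.6, 0, 1],
    [7.55, -11.1, 12.6, 0, 1],
    [7.55, -11.1, 12.6, 0, 1],
    [7.55, -11.1, 12.6, 0, 1],
    [7.55, -11.1, 10, 0, 1],
    [7.55, -11.1, 8.8, 0, 1],
    [7.55, -11.1, 8.8, 0, 1]
  ]
}}

```text
clock: 54.75
position: [0.563, 0.245, 0.2298]
ee_rot: [-0.013, 3.114, 0.004]
force: [-0.1, 0.3, -1.3]
width: 0.276
```

Run:
```python
from h import *
axis(); im,d,s=look('scene','s4'); a=cv2.resize(im[150:270,290:420,::-1],(520,480),interpolation=cv2.INTER_CUBIC); cv2.imwrite('pics/c6.png',a)
```

```text
tcp [563.  245.  229.8] tilt [0.0275 0.0029] tip [564.8 245.2 164.4] w 25.370899238576158 F [-0.1  0.3 -1.3] t 54.75
```

View pics/c6.png

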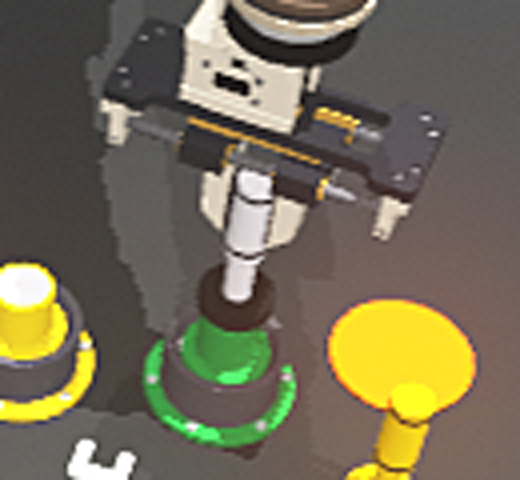

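Emit:
{"method": "carry_out", "body": {
  "plan": [
    [0.12, 0, -0.4, 0, 1],
    [0.12, 0, -0.8, 0, 1],
    [0.12, 0, -1.1, 0, 1],
    [0.12, 0, -1.4, 0, 1],
    [0.12, 0, -1.7, 0, 1],
    [0.12, 0, -2.0, 0, 1],
    [0.12, 0, -2.3, 0, 1],
    [0.12, 0, -2.6, 0, 1],
    [0.12, 0, -2.8, 0, 1],
    [0.12, 0, -2.8, 0, 1]
  ]
}}

```text
clock: 55.8
position: [0.5647, 0.2452, 0.2027]
ee_rot: [-0.013, 3.113, 0.005]
force: [0.4, 0.5, -2.2]
width: 0.278
```

Run:
```python
from h import *
axis(); flat('w24',(.566,.246),.055,.08)
```

```text
tcp [564.7 245.2 202.7] tilt [0.0288 0.0034] tip [566.6 245.4 137.3] w 25.544852871455987 F [ 0.4  0.5 -2.2] t 55.8
(2204, array([557.8, 245.4,  74.2]), array([565.3, 245.5]), 25.1)
plane [1.5964 0.022  0.1477] 5568
```

Emit:
{"method": "carry_out", "body": {
  "plan": [
    [0, 0, -0.1, 0, 1],
    [0, 0, -0.2, 0, 1],
    [0, 0, -0.2, 0, 1]
  ]
}}

```text
clock: 56.15
position: [0.5652, 0.2453, 0.2023]
ee_rot: [-0.012, 3.111, 0.006]
force: [-2.3, -1.9, 9.6]
width: 0.278
```

Emit:
{"method": "carry_out", "body": {
  "plan": [
    [0, 0, 3, 0, 1],
    [0, 0, 6, 0, 1],
    [2, -5, 6, 0, 1],
    [4.45, -13.15, 6, 0, 1],
    [4.45, -13.15, 6, 0, 1],
    [4.45, -13.15, 6, 0, 1],
    [4.45, -13.15, 4, 0, 1],
    [4.45, -13.15, 2.7, 0, 1],
    [4.45, -13.15, 2.7, 0, 1],
    [4.45, -13.15, 2.3, 0, 1],
    [4.45, -13.15, 2.0, 0, 1],
    [4.45, -13.15, 1.7, 0, 1],
    [4.45, -13.15, 1.4, 0, 1],
    [4.45, -13.15, 1.1, 0, 1],
    [4.45, -13.15, 0.8, 0, 1],
    [4.45, -13.15, 0.5, 0, 1],
    [4.45, -13.15, 0.3, 0, 1],
    [4.45, -13.15, 0.1, 0, 1],
    [4.45, -13.15, 0, 0, 1],
    [4.45, -13.15, 0, 0, 1]
  ]
}}

```text
clock: 58.15
position: [0.6098, 0.1137, 0.2024]
ee_rot: [-0.012, 3.111, 0.006]
force: [0.6, -0.4, -1.2]
width: 0.277
```

Emit:
{"method": "carry_out", "body": {
  "plan": [
    [0, 0, -0.1, 0, 1],
    [0, 0, -0.2, 0, 1],
    [0, 0, -0.2, 0, 1]
  ]
}}

```text
clock: 58.45
position: [0.6104, 0.1137, 0.2023]
ee_rot: [-0.012, 3.109, 0.007]
force: [-4.1, -0.3, 15.0]
width: 0.274
```

Emit:
{"method": "carry_out", "body": {
  "plan": [
    [0, 0, 3, 0, 1],
    [0, 0, 6, 0, 1],
    [0.1, -5, 6, 0, 1],
    [0.35, -16.83, 6, 0, 1],
    [0.35, -16.83, 6, 0, 1],
    [0.35, -16.83, 6, 0, 1],
    [0.35, -16.83, 4, 0, 1],
    [0.35, -16.83, 2.7, 0, 1],
    [0.35, -16.83, 2.7, 0, 1],
    [0.35, -16.83, 2.3, 0, 1],
    [0.35, -16.83, 2.0, 0, 1],
    [0.35, -16.83, 1.7, 0, 1],
    [0.35, -16.83, 1.4, 0, 1],
    [0.35, -16.83, 1.1, 0, 1],
    [0.35, -16.83, 0.8, 0, 1],
    [0.35, -16.83, 0.5, 0, 1],
    [0.35, -16.83, 0.3, 0, 1],
    [0.35, -16.83, 0.1, 0, 1],
    [0.35, -16.83, 0, 0, 1],
    [0.35, -16.83, 0, 0, 1]
  ]
}}

```text
clock: 60.45
position: [0.6139, -0.0546, 0.2023]
ee_rot: [-0.012, 3.109, 0.007]
force: [0.8, -0.3, -0.4]
width: 0.276
```

Emit:
{"method": "carry_out", "body": {
  "plan": [
    [0, 0, -0.1, 0, 1],
    [0, 0, -0.2, 0, 1],
    [0, 0, -0.2, 0, 1]
  ]
}}

```text
clock: 60.75
position: [0.6145, -0.0547, 0.2023]
ee_rot: [-0.012, 3.107, 0.008]
force: [-4.3, 0.5, 15.3]
width: 0.274
```

Emit:
{"method": "carry_out", "body": {
  "plan": [
    [0, 0, 3, 0, 1],
    [0, 0, 6, 0, 1],
    [-1.5, -5, 6, 0, 1],
    [-4.4, -13.2, 6, 0, 1],
    [-4.4, -13.2, 6, 0, 1],
    [-4.4, -13.2, 6, 0, 1],
    [-4.4, -13.2, 4, 0, 1],
    [-4.4, -13.2, 2.7, 0, 1],
    [-4.4, -13.2, 2.7, 0, 1],
    [-4.4, -13.2, 2.3, 0, 1],
    [-4.4, -13.2, 2.0, 0, 1],
    [-4.4, -13.2, 1.7, 0, 1],
    [-4.4, -13.2, 1.4, 0, 1],
    [-4.4, -13.2, 1.1, 0, 1],
    [-4.4, -13.2, 0.8, 0, 1],
    [-4.4, -13.2, 0.5, 0, 1],
    [-4.4, -13.2, 0.3, 0, 1],
    [-4.4, -13.2, 0.1, 0, 1],
    [-4.4, -13.2, 0, 0, 1],
    [-4.4, -13.2, 0, 0, 1]
  ]
}}

```text
clock: 62.75
position: [0.5704, -0.1868, 0.2023]
ee_rot: [-0.011, 3.107, 0.008]
force: [-0.6, 0.9, 0.7]
width: 0.275
```

Emit:
{"method": "carry_out", "body": {
  "plan": [
    [0, 0, -0.1, 0, 1],
    [0, 0, -0.2, 0, 1],
    [0, 0, -0.2, 0, 1]
  ]
}}

```text
clock: 63.05
position: [0.5709, -0.1869, 0.2022]
ee_rot: [-0.011, 3.105, 0.008]
force: [-5.2, 1.8, 15.7]
width: 0.275
```

Emit:
{"method": "carry_out", "body": {
  "plan": [
    [0, 0, 3, 0, 1],
    [0, 0, 7, 0, 1],
    [-1, 5, 8, 0, 1],
    [-3, 15, 8, 0, 1],
    [-6, 30, 8, 0, 1],
    [-7.5, 45, 8, 0, 1],
    [-7.5, 45, 8, 0, 1],
    [-7.5, 45, 8, 0, 1],
    [-7.5, 45, 8, 0, 1],
    [-7.5, 45, 8, 0, 1],
    [-7.5, 45, 8, 0, 1],
    [-7.5, 45, 8, 0, 1],
    [-7.5, 45, 8, 0, 1],
    [-7.5, 45, 8, 0, 1],
    [-7.5, 45, 8, 0, 1]
  ]
}}

```text
clock: 64.55
position: [0.4966, 0.261, 0.2822]
ee_rot: [-0.007, 3.105, 0.006]
force: [0.6, -0.2, -2.6]
width: 0.273
```

Run:
```python
from h import *
axis(); look('top','t6'); im,W=cloud('top','t6')
for n,c in dict(Y=(.614,.1145),R=(.6185,-.053),B=(.575,-.184),G=(.57,.247)).items(): print(n,blob(W,c,.055,.1,.03))
cv2.imwrite('pics/t6c.png',cv2.resize(im[150:310,120:460,::-1],None,fx=2.3,fy=2.3,interpolation=cv2.INTER_CUBIC))
```

```text
tcp [496.6 261.  282.2] tilt [0.0368 0.0042] tip [499.  261.3 216.8] w 25.067249649859665 F [ 0.6 -0.2 -2.6] t 64.55
Y (123, array([614.4, 114.5,  63.1]), array([614.6, 114.7]), 20.5)
R (125, array([618.3, -53.3,  63.7]), array([618.4, -53.5]), 20.3)
B (131, array([ 574.8, -184.7,   63. ]), array([ 575.1, -184.6]), 20.6)
G (132, array([569.3, 246. ,  62.6]), array([569.1, 246.7]), 20.9)
```

View pics/t6c.png

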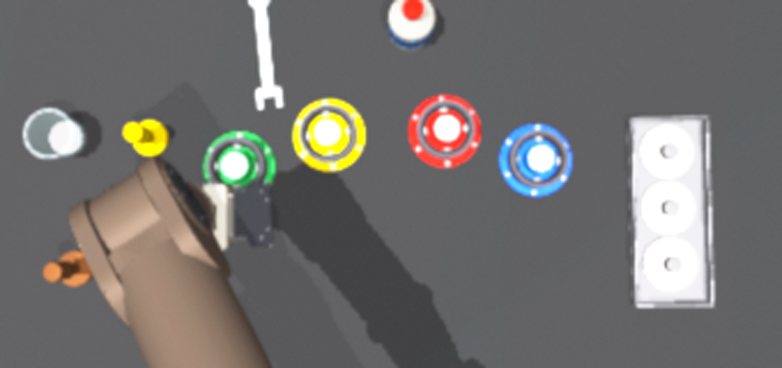

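Run:
```python
from h import *
for cam,fn in (('top','t0'),('wrist','w23'),('scene','s4')):
    im,W=cloud(cam,fn); h=cv2.cvtColor(im,cv2.COLOR_RGB2HSV)
    d=np.hypot(W[...,0]-.487,W[...,1]-.352); m=(h[...,0]>8)&(h[...,0]<26)&(h[...,1]>150)&(d<.065)&(W[...,2]<.02)
    P=W[m]; print(cam,len(P),cv2.minEnclosingCircle((P[:,:2]*1000).astype(np.float32)),P.min(0),P.max(0))
```

```text
top 172 ((485.9718322753906, 351.262939453125), 52.21992874145508) [ 0.43561361  0.30155878 -0.00601444] [0.53657499 0.40023385 0.01948743]
wrist 211 ((478.4500732421875, 336.13531494140625), 41.17936325073242) [ 0.43792833  0.30066792 -0.00104178] [0.50747313 0.37728487 0.01628316]
scene 88 ((489.70654296875, 351.4849548339844), 60.77207565307617) [ 0.4295954   0.30212307 -0.00295791] [0.54981767 0.40305315 0.00742801]
```

Emit:
{"method": "carry_out", "body": {
  "plan": [
    [-1.2, 4, 0, 0, 1],
    [-1.2, 9.1, 0, 0, 1],
    [-1.2, 9.1, 0, 0, 1],
    [-1.2, 9.1, 0, 0, 1],
    [-1.2, 9.1, -4, 0, 1],
    [-1.2, 9.1, -8, 0, 1],
    [-1.2, 9.1, -11, 0, 1],
    [-1.2, 9.1, -12.5, 0, 1],
    [-1.2, 9.1, -13.2, 0, 1],
    [-1.2, 9.1, -13.5, 0, 1],
    [-1.2, 9.1, -13.7, 0, 1],
    [-1.2, 9.1, -13.7, 0, 1]
  ]
}}

```text
clock: 65.8
position: [0.4851, 0.3521, 0.1461]
ee_rot: [-0.006, 3.104, 0.008]
force: [0.1, -0.2, -2.2]
width: 0.275
```

Emit:
{"method": "carry_out", "body": {
  "plan": [
    [0, 0, -0.1, 0, 1],
    [0, 0, -0.2, 0, 1],
    [0, 0, -0.2, 0, 1]
  ]
}}

```text
clock: 66.1
position: [0.4852, 0.3522, 0.1444]
ee_rot: [-0.006, 3.103, 0.009]
force: [0.1, -0.7, -1.5]
width: 0.276
```

Emit:
{"method": "carry_out", "body": {
  "plan": [
    [0, 0, -0.1, 0, 1],
    [0, 0, -0.1, 0, 1],
    [0, 0, -0.1, 0, 3],
    [0, 0, -0.1, 0, 5],
    [0, 0, -0.1, 0, 6],
    [0, 0, -0.1, 0, 6],
    [0, 0, -0.1, 0, 6],
    [0, 0, 3, 0, 6],
    [0, 0, 7, 0, 6],
    [0, 0, 11, 0, 6],
    [0, 0, 14, 0, 6],
    [0, -5, 14, 0, 6],
    [0, -15, 14, 0, 6],
    [0, -25, 14, 0, 6],
    [0, -25, 14, 0, 6],
    [0, -25, 14, 0, 6],
    [0, -25, 14, 0, 6],
    [0, -25, 14, 0, 6]
  ]
}}

```text
clock: 67.9
position: [0.4853, 0.1011, 0.2847]
ee_rot: [-0.001, 3.103, 0.009]
force: [-0.1, 1.3, 0.6]
width: 0.655
```

Run:
```python
from h import *
axis(); look('top','t7'); im,W=cloud('top','t7'); print(blob(W,(.49,.354),.1,.14,.05))
im2,d,s=look('scene','s5'); cv2.imwrite('pics/c7.png',cv2.resize(im2[120:320,120:470,::-1],None,fx=2.2,fy=2.2,interpolation=cv2.INTER_CUBIC))
```

```text
tcp [485.3 101.1 284.7] tilt [0.0389 0.0058] tip [487.9 101.5 219.2] w 60.16716698451218 F [-0.1  1.3  0.6] t 67.9
(67, array([491.5, 351.7, 122.6]), array([491.9, 353.3]), 13.1)
```

View pics/c7.png

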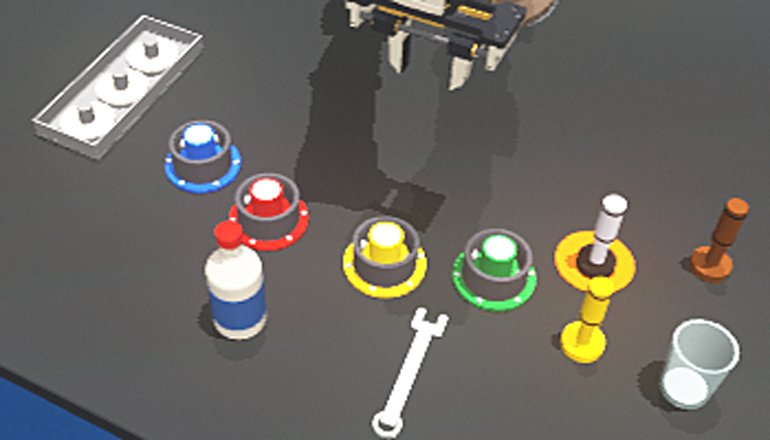

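The picture shows every cap sunk in its housing, three covers in the bin, and the pusher upright on its orange pad at about (600, 240). The bystanders are where they started.

```bash
python3 -c "
from h import *
print(arm.sign_off())"
```

```text
the job is handed in; nothing more can be done
None
```

The job is done and handed in at about 68 s. All four caps are snapped home in the housings of their own colour. The blue, red and yellow covers went into the grey bin first; the green housing was open from the start. The pusher is back upright on its orange pad.

**Last checks:**
- **Caps:** the hub tops read 62.6–63.7 mm with the top camera, against 62 mm expected; that camera reads about 1 mm high. After each snap I pushed about 2 mm further with the pusher and felt the floor at 10–16 N.
- **Pusher:** its top is at about 122.6 mm, so it is standing upright. I set it about 6 mm nearer the pad centre than where it started.
- **Bystanders:** in the last picture the bottle, wrench, beaker and look-alike pushers look untouched.

**What went wrong:** the green cap tilted in the bore on the first try because it was about 1.5 mm off centre. My first regrip, with the jaws turned 90°, tilted it further. I then lifted it out, stood it upright on the bench and laid it in again; after that it sat level. During that recovery it briefly leaned on the foot of the yellow housing.

**Disagreements:** the top camera reads about 4 mm high in x and 2 mm high in y compared with the wrist camera and arm. I used the wrist readings for the fits. The tool also drifted to a tilt of about 2° over the run, with no visible effect on the result.

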